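# Pack the rack's coffee pocket, shut its flap and set the month dial

### The arm

A 6-joint arm with a two-finger parallel gripper is mounted at the origin on the work surface. World frame = base frame: x ahead of the robot, y to its left, z up, the work surface at z = 0. Lengths are in m, angles in rad, forces in N, time in s.
With the tool pointing down it reaches from about 0.35 to 0.875 m from the base axis. Payload 4.2 kg.
Tool frame: the origin (TCP) lies at the very end of the fingers, on their centre line; the grasp point (between the pads) lies 19 mm behind it (r.pinch_z is the distance from the TCP to the grasp point, in m); z points along the fingers, y is the direction in which the jaws open and shut (so a half turn about z gives the same grasp; the last joint's range is limited). The gripper opens to 85 mm and grips with 20 to 120 N. Pads are 22 mm wide; open, the fingers measure 114 mm over their backs; the gripper's body (76 mm by 85 mm) begins 54 mm behind the grasp point. The pads swing forward as they close: fully open they stand 13 mm farther back than shut.
Start: joints at [-1, 0.385, 0.008, 0, -1.194, -0.259], TCP at [0.192, -0.595, 0.231] pointing down, gripper open.
Joint ranges: [-3.14, 3.14], [-1.21, 2.06], [-1.07, 1.41], [-3.16, 2.05], [-2.99, -0.16], [-3.1, 3.1]. Speed limits (rad/s): [2.79, 2.79, 3.14, 3.14, 3.14, 3.14].

### API

Orientations are given as a unit quaternion [w, x, y, z].
In Python, from workcell import r gives the robot as it stands.
- The arm moves only by the tool step_arm, never from a script. Its argument "deltas" is a list that holds one entry, the list of rows, each a list of 5 numbers: the finger opening in cm, from 0 to 8.54, then the shift along the tool's x, y, z in cm, then the turn about the tool's z in degrees. A call has 1 to 20 rows; each row shifts and turns the commanded pose from where the row before left it, along the tool's axes as they then stand; what a row does not reach is not made up. A row lasts 1/8 s, in which the tool goes at most 62.5 mm and 10.7 degrees, less where a joint would pass 70% of its speed; a pose out of reach is approached as far as the arm can. A call with a gripper value outside its range is refused whole. The fingers move at their own pace and stop on an object; the grip force is fixed at half the most. Time passes only in rows, so rows that do not move let the fingers close. It gives the time, the measured TCP pose, the force and the opening at its end, in the units of the state.
- r.get_state(): the state, without advancing time (a new reading comes with each control period).
- r.camera(name): name is "side" or "top"; returns a dict with "image" (384x512x3 uint8, red, green, blue), "vfov" (degrees; the focal length in pixels is half the picture's height over the tangent of half this angle, whatever the lens; pixels are square), "cx", "cy" (the principal point, pixels), "extrinsics" (4x4, takes a point from camera to world coordinates). Camera axes: x right, y down, z forward; pixel columns grow to the right and rows downward; lengths in m; the calibration is good to about 2 mm. A picture is of the moment at which its call begins. There is no depth.
- r.job_done(): hands the job in, once; it reports no verdict.
Trained networks look in the newest picture that a camera, given by its name, has taken for a name from the list of things; names that differ only in an ending like _2 or _b are one class to them, and where a whole thing is asked for, a point or a joint stands for the part that bears it (a point fixed in the world has none). Each returns a list of dicts, best first, with "confidence" (0 to 1); they miss things now and then, are a little off and sometimes report something else, mostly with a low value. They report only what shows in the picture. A call takes as long as a camera call. They do not tell look-alikes from the thing itself.
- r.recognise(camera, query): "rect" ([left, top, right, bottom] in pixels, round what is visible of it).
The state is a dict: "t": time; "joints": joint angles; "joint_vel": joint speeds; "effort": joint torques, N m; "tcp_pos": TCP position; "tcp_rot": TCP orientation; "contact_force": force on the tool from outside, world axes, zero at the start; "wrist_torque": the same for the moment, N m; "gripper_width": opening from 0.0 (shut) to 1.0 (fully open).
Only numpy, scipy, OpenCV 4.12 (cv2) and the standard library are available. Lean on these libraries where they do the work, as an engineer would, in place of code of your own. Each camera call takes 0.05 s, during which the arm holds its last target.

### The job

Stand all the coffee things that are out on the dresser (jar, lidded pot, square tin, stack of cups, canister: four or five of them) side by side on the floor of the rack's slotted pocket, each the same way up as it stands now. Then fold the flap all the way down over them, and last turn the dial next to the pocket clockwise to its sixth click counted from the long mark, for June. Leave everything else on the dresser where it is.

Things in the scene. Friction and masses are not known exactly. Their poses are not given: they have to be found in the camera images.
- rack: white plastic slotted trough fixed to the dresser; origin on the table under its middle, x across it (away from the robot), y along it, z up. Inside 76 mm (x) by 326 mm (y), floor 6 mm and wall rims 45 mm above the table, walls 6 mm thick. Hinge posts 134 mm high at its far corners, 72 mm from its middle line (+x). A stand (100 x 100 x 50 mm high) at y = -272 mm carries the dial
- jar_mid (a point): closed glass coffee jar with a steel screw cap: round, 64 mm in diameter up to 84 mm, cap 58 mm in diameter, 105 mm high, 0.3 kg, heavy in the base. This point is on its axis, half-way up (52.5 mm above its base); z along its axis, up. May be absent
- pot_mid (a point): small white ceramic pot with its lid on (the lid is fast): round, 62 mm in diameter up to 72 mm, then a shallow lid with a knob, 100 mm high over all, 0.28 kg, heavy in the base. This point is on its axis, half-way up (50 mm above its base); z along its axis, up. May be absent
- tin_mid (a point): square aluminium sugar tin with a wooden lid (the lid is fast): 56 x 56 mm, 95 mm high, 0.22 kg, heavy in the base; its sides lie along the axes of this point. This point is on its axis, half-way up (47.5 mm above its base); z along its axis, up. May be absent
- cups_mid (a point): stack of two green plastic cups nested upside down (mouths down, stuck together, handled as one thing, and left mouths down): round, 68 mm in diameter near the foot (18 mm up), tapering to 60 mm near the top, 96 mm high, 0.16 kg. This point is on its axis, half-way up (48 mm above its base); z along its axis, up. May be absent
- canister_mid (a point): slim round steel canister with a black lid (the lid is fast): 52 mm in diameter, 94.5 mm high, 0.2 kg. This point is on its axis, half-way up (47.25 mm above its base); z along its axis, up. May be absent
- flap (a joint): flap lid's hinge angle, rad: 0 folded down level over the pocket, grows as it opens up and back, at most 1.9. Starts standing open, near upright. A stiff hinge (friction 0.14 N m): it stays where it is left and must be pushed all the way down, with 1 to 3 N at its free edge
- flap_hinge (a point): middle of the flap's hinge axis (which runs along the rack's y), fixed on the rack 72 mm to the far side (+x) of the trough's middle line and 130 mm above the table
- flap_edge (a point): middle of the flap's free edge, 126 mm from the hinge axis. The flap is a white panel 5 mm thick, 322 mm long (along the rack's y), with a small lip on the free edge; when down, its underside is 127 mm above the table, clear of everything packed, and the lip (down to 118 mm) is outside the trough on the robot's side
- dial (a joint): dial angle, rad, growing clockwise seen from above; 0 with the pointer at the long mark, range 0 to 5.76. Clicks are pi/6 rad apart, the long mark being click 0; the sixth is at 3.14, across from the long mark. Each is a detent that takes about 0.05 N m to pass; let go, the dial settles in the nearest click. Starts in one of clicks 0 to 4 (very rarely half-way between two)
- dial_grip (a point): on the dial's upright axis, 85 mm above the table, in the bar by which it is gripped. Grey disc 72 mm in diameter, its face 63 mm above the table, and across it an upright bar 62 mm long, 16 mm thick, top 93 mm above the table, along this point's x axis, black pointer line on its +x half; z up. 12 black ticks around it, the long thick one (click 0) on the rack's +x side
- candle: amber glass candle, bystander: round, 68 mm in diameter, 62 mm high; stands among the coffee things; origin under its middle
- spoon: aluminium spoon lying flat, bystander, 170 mm long along its x
- hairbrush: hairbrush lying flat, bystander, 190 mm long along its x
- lotion: white lotion bottle, bystander, 52 mm in diameter, 130 mm high, origin under its middle
- dish: small white plate, bystander, 110 mm in diameter, origin under its middle
- clock: wooden bedside clock, bystander, 50 x 110 x 87 mm high, origin under its middle
Mind the look-alikes: they are no part of the job. Leave any purple or red look-alike of the part that bears cups_mid alone.

How it is judged:
On the way, in this order (a step that is already met when the one before it is completed fails the run):
1. every coffee thing that is present stands upright on the floor of the pocket, with the flap still open (x of jar_mid in the frame of rack between -0.03 and 0.03 m and y of jar_mid in the frame of rack between -0.163 and 0.163 m and z of jar_mid in the frame of rack between 0.0505 and 0.0665 m and angle between each of jar_mid, pot_mid, tin_mid, cups_mid, canister_mid's own z axis and vertical below 0.12 rad and x of pot_mid in the frame of rack between -0.03 and 0.03 m and y of pot_mid in the frame of rack between -0.163 and 0.163 m and z of pot_mid in the frame of rack between 0.048 and 0.064 m and x of tin_mid in the frame of rack between -0.03 and 0.03 m and y of tin_mid in the frame of rack between -0.163 and 0.163 m and z of tin_mid in the frame of rack between 0.0455 and 0.0615 m and x of cups_mid in the frame of rack between -0.03 and 0.03 m and y of cups_mid in the frame of rack between -0.163 and 0.163 m and z of cups_mid in the frame of rack between 0.046 and 0.062 m and x of canister_mid in the frame of rack between -0.03 and 0.03 m and y of canister_mid in the frame of rack between -0.163 and 0.163 m and z of canister_mid in the frame of rack between 0.04525 and 0.06125 m and value of joint flap above 0.6 rad), for 0.3 s.
2. the flap is folded down over them, the dial not yet at the sixth click (x of jar_mid in the frame of rack between -0.03 and 0.03 m and y of jar_mid in the frame of rack between -0.163 and 0.163 m and z of jar_mid in the frame of rack between 0.0505 and 0.0665 m and angle between each of jar_mid, pot_mid, tin_mid, cups_mid, canister_mid's own z axis and vertical below 0.12 rad and x of pot_mid in the frame of rack between -0.03 and 0.03 m and y of pot_mid in the frame of rack between -0.163 and 0.163 m and z of pot_mid in the frame of rack between 0.048 and 0.064 m and x of tin_mid in the frame of rack between -0.03 and 0.03 m and y of tin_mid in the frame of rack between -0.163 and 0.163 m and z of tin_mid in the frame of rack between 0.0455 and 0.0615 m and x of cups_mid in the frame of rack between -0.03 and 0.03 m and y of cups_mid in the frame of rack between -0.163 and 0.163 m and z of cups_mid in the frame of rack between 0.046 and 0.062 m and x of canister_mid in the frame of rack between -0.03 and 0.03 m and y of canister_mid in the frame of rack between -0.163 and 0.163 m and z of canister_mid in the frame of rack between 0.04525 and 0.06125 m and value of joint flap below 0.1 rad and not (value of joint dial between 2.99159 and 3.29159 rad)), for 0.3 s.
3. the dial is at the sixth click (value of joint dial between 2.99159 and 3.29159 rad), for 0.3 s.
At the end, for the whole second after the job is handed in: Every coffee thing present stands in the pocket on its floor (centre within 8 mm of its standing height, tilt under 0.12 rad, between the four walls), the flap is down (under 0.1 rad) and the dial rests at the sixth click (3.14 rad, within 0.15) (all of step 3 and x of jar_mid in the frame of rack between -0.03 and 0.03 m and y of jar_mid in the frame of rack between -0.163 and 0.163 m and z of jar_mid in the frame of rack between 0.0505 and 0.0665 m and angle between each of jar_mid, pot_mid, tin_mid, cups_mid, canister_mid's own z axis and vertical below 0.12 rad and x of pot_mid in the frame of rack between -0.03 and 0.03 m and y of pot_mid in the frame of rack between -0.163 and 0.163 m and z of pot_mid in the frame of rack between 0.048 and 0.064 m and x of tin_mid in the frame of rack between -0.03 and 0.03 m and y of tin_mid in the frame of rack between -0.163 and 0.163 m and z of tin_mid in the frame of rack between 0.0455 and 0.0615 m and x of cups_mid in the frame of rack between -0.03 and 0.03 m and y of cups_mid in the frame of rack between -0.163 and 0.163 m and z of cups_mid in the frame of rack between 0.046 and 0.062 m and x of canister_mid in the frame of rack between -0.03 and 0.03 m and y of canister_mid in the frame of rack between -0.163 and 0.163 m and z of canister_mid in the frame of rack between 0.04525 and 0.06125 m and value of joint flap below 0.1 rad); the robot touches nothing.
It fails at once if a bystander (candle, spoon, hairbrush, lotion, dish, clock) is pushed more than 60 mm from its place or the candle, lotion or clock knocked over (distance of any of candle, spoon, hairbrush, lotion, dish, clock from where it was at the start of the episode above 0.06 m or angle between any of candle, lotion, clock's own z axis and vertical above 0.6 rad).
Of jar, pot, tin, cups, canister only 4 to 5 are there at a start; the rules pass over those that are not, and their reading is None.
At some moment in a run one of jar, pot, tin may be knocked a few centimetres aside while the robot is not near it.
It also fails if it takes over 210 s, if anything falls off the work surface, if the arm or the gripper's body presses on something with over 40 N, if the wrist force passes 120 N, or if a joint passes its speed limit or range.

## Working session

There is one attempt and no reset: what is moved stays moved. The work goes in short steps, Python scripts to look and compute and a tool call to move; the robot and the scene stay as the last step left them, time stands still between calls to the robot, and variables do not carry over. Pictures are saved under pics/ and viewed, and the job is handed in when it is done.

Besides the shell and the picture viewer there is one more tool, called after "Emit:" as name(argument=value, ...), one argument or row to a line, values as JSON. step_arm: Moves the arm, as the interface text tells. Its arguments: {"type":"object","properties":{"deltas":{"type":"array"}},"required":["deltas"]}

```bash
mkdir -p pics; ls
cat > h.py <<'E'
from workcell import r
import numpy as np, cv2
def snap(name,fn,scale=1):
    c=r.camera(name); im=cv2.cvtColor(c["image"],cv2.COLOR_RGB2BGR)
    cv2.imwrite("pics/"+fn,im if scale==1 else cv2.resize(im,None,fx=scale,fy=scale,interpolation=cv2.INTER_CUBIC)); return c
def K(c):
    f=192/np.tan(np.radians(c["vfov"])/2); return f,c["cx"],c["cy"]
def proj(c,p):
    f,cx,cy=K(c);E=np.array(c["extrinsics"]);q=(np.array(p)-E[:3,3])@E[:3,:3]
    return np.array([cx+f*q[...,0]/q[...,2],cy+f*q[...,1]/q[...,2]]).T
def ray(c,u,v):
    f,cx,cy=K(c);E=np.array(c["extrinsics"]);d=E[:3,:3]@np.array([(u-cx)/f,(v-cy)/f,1]);return E[:3,3],d
def atz(c,u,v,z):
    o,d=ray(c,u,v);return o+d*(z-o[2])/d[2]
def tri(c1,p1,c2,p2):
    o1,d1=ray(c1,*p1);o2,d2=ray(c2,*p2);d1/=np.linalg.norm(d1);d2/=np.linalg.norm(d2)
    s=np.linalg.lstsq(np.c_[d1,-d2],o2-o1,rcond=None)[0];a=o1+s[0]*d1;b=o2+s[1]*d2
    return (a+b)/2,np.linalg.norm(a-b)
E
python3 - <<'E'
from h import *
for n in("top","side"):
    c=snap(n,n+"0.png",1.5); print(n,c["vfov"],c["cx"],c["cy"],np.round(c["extrinsics"],3).tolist())
    for q in ["rack","jar_mid","pot_mid","tin_mid","cups_mid","canister_mid","flap","dial","candle","spoon","hairbrush","lotion","dish","clock"]:
        print(q,[(np.round(d["rect"]).astype(int).tolist(),round(d["confidence"],2)) for d in r.recognise(n,q)][:4])
print(r.get_state(),r.pinch_z)
E
```

```text
pics
top 46.089749529094426 257.1455864170792 188.36538264755765 [[-0.007, -0.993, 0.116, 0.353], [-1.0, 0.008, 0.009, -0.042], [-0.01, -0.116, -0.993, 1.46], [0.0, 0.0, 0.0, 1.0]]
rack [([173, 126, 343, 200], 0.97)]
jar_mid [([256, 203, 275, 219], 0.56)]
pot_mid []
tin_mid [([216, 205, 243, 231], 0.91)]
cups_mid [([143, 211, 171, 230], 0.92), ([175, 243, 200, 264], 0.8), ([185, 126, 207, 137], 0.64), ([174, 130, 291, 157], 0.38)]
canister_mid [([295, 210, 316, 227], 0.57)]
flap [([175, 127, 289, 160], 0.71), ([315, 161, 340, 183], 0.52)]
dial []
candle [([336, 208, 356, 226], 0.57)]
spoon [([148, 139, 164, 189], 0.7)]
hairbrush [([112, 190, 128, 250], 0.68)]
lotion [([112, 136, 133, 155], 0.7)]
dish [([382, 208, 418, 239], 0.65), ([313, 159, 336, 184], 0.19)]
clock [([368, 142, 412, 174], 0.88), ([296, 208, 316, 225], 0.55), ([218, 206, 243, 232], 0.54), ([140, 208, 171, 230], 0.37)]
side 57.853569823741836 249.52423934425332 189.6766280913583 [[-0.949, -0.245, 0.197, 0.288], [-0.314, 0.726, -0.612, 0.567], [0.007, -0.643, -0.766, 0.86], [0.0, 0.0, 0.0, 1.0]]
rack [([150, 116, 261, 
[... 712 characters left out ...]
0.67)]
{'t': 1.5, 'joints': array([-1.00040679e+00,  3.84665621e-01,  7.93212824e-03, -2.09528225e-05,
       -1.19399412e+00, -2.58634856e-01]), 'joint_vel': array([ 0.00199059, -0.00158857,  0.00079958, -0.00096666, -0.00099496,
       -0.00018343]), 'effort': array([ 5.17769040e-04, -3.92082059e+01,  1.88605142e+01,  4.19030026e+00,
       -4.24116388e-04,  1.39661176e-05]), 'tcp_pos': array([ 0.19175581, -0.59484649,  0.23134234]), 'tcp_rot': array([ 2.27539900e-05, -1.55243054e-01,  9.87876304e-01, -2.75248119e-05]), 'contact_force': array([-0.18526786, -1.06586652, -0.35706373]), 'wrist_torque': array([-0.05280212,  0.03850369, -0.00062337]), 'gripper_width': 1.0049140097568792} 0.0187
```

View pics/top0.png

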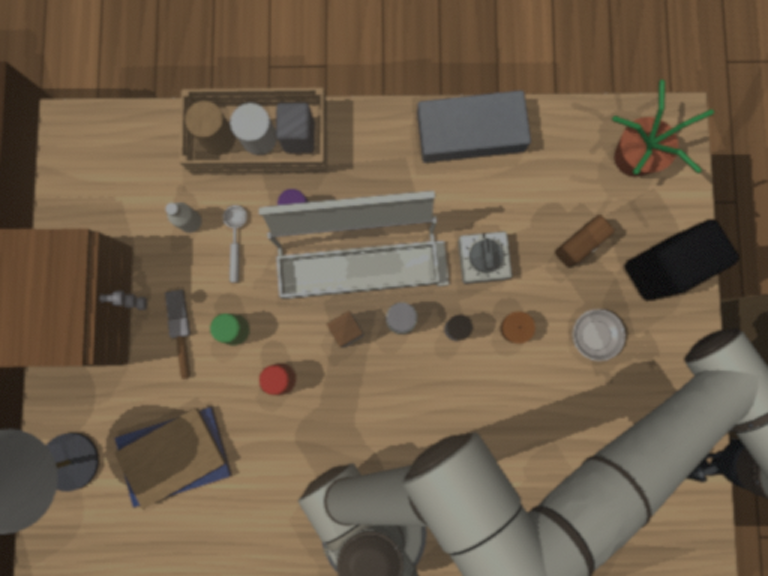

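View pics/side0.png

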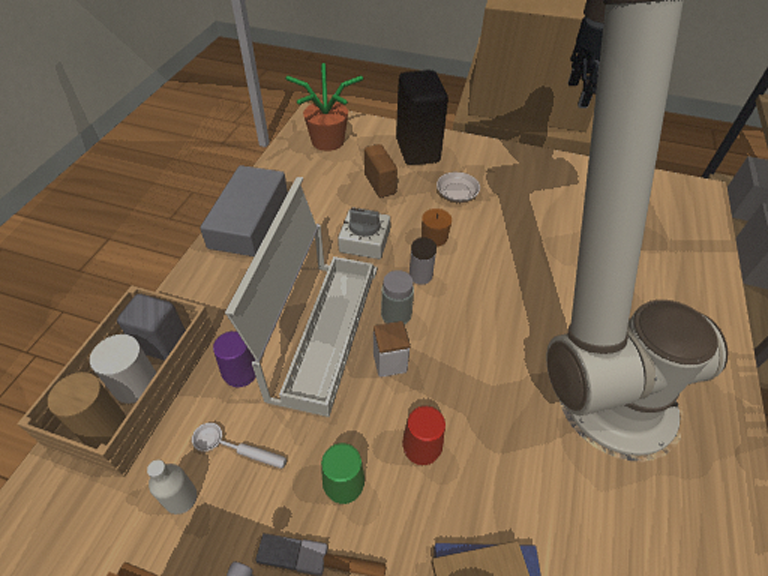

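The top view (scaled 1.5x) shows four coffee things: the green cups at (227,329), tin at (346,329), jar at (402,318) and canister at (459,327). The rack is at about (360,270) and the dial at (486,256). No pot is out on the dresser, and the white cylinder at (250,125) sits in a basket and has no knob. The red cup at (277,379) and purple cup at (292,200) are look-alikes. Next I'll enlarge these areas.

Run:
```python
from h import *
t=r.camera("top");s=r.camera("side")
def crop(c,x0,y0,x1,y1,k,fn):
    im=cv2.cvtColor(c["image"],cv2.COLOR_RGB2BGR)[y0:y1,x0:x1]
    im=cv2.resize(im,None,fx=k,fy=k,interpolation=cv2.INTER_CUBIC)
    for x in range((x0+9)//10*10,x1,10):
        cv2.line(im,((x-x0)*k+k//2,0),((x-x0)*k+k//2,6 if x%50 else 14),(0,0,255),1)
        if x%20==0: cv2.putText(im,str(x),((x-x0)*k-8,24),0,.38,(0,0,255))
    for y in range((y0+9)//10*10,y1,10):
        cv2.line(im,(0,(y-y0)*k+k//2),(6,(y-y0)*k+k//2),(0,0,255),1)
        if y%20==0: cv2.putText(im,str(y),(8,(y-y0)*k+6),0,.38,(0,0,255))
    cv2.imwrite("pics/"+fn,im); print(im.shape)
crop(t,135,120,365,240,3,"t_all.png")
crop(t,165,120,265,205,7,"t_rackL.png")
crop(t,255,120,355,205,7,"t_rackR.png")
crop(s,140,115,310,345,3,"s_all.png") if 0 else crop(s,140,110,310,260,4,"s_a.png")
crop(s,140,215,310,345,4,"s_b.png")
```

```text
(360, 690, 3)
(595, 700, 3)
(595, 700, 3)
(600, 680, 3)
(520, 680, 3)
```

View pics/t_rackL.png

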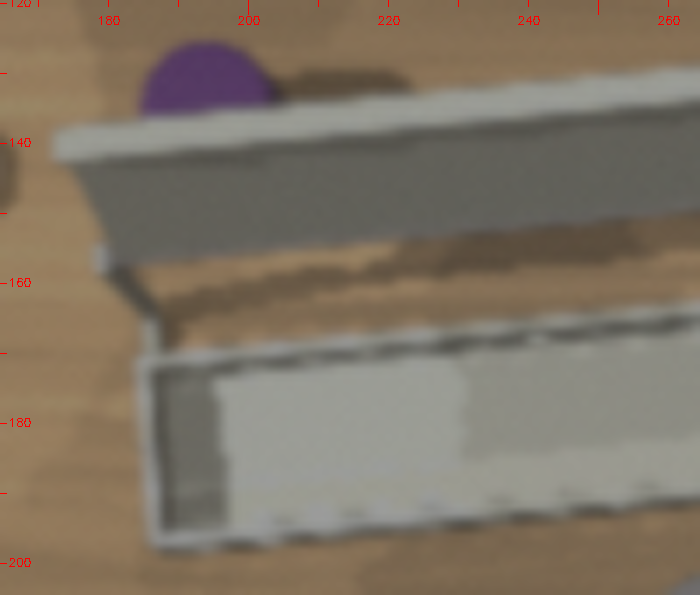

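View pics/t_rackR.png

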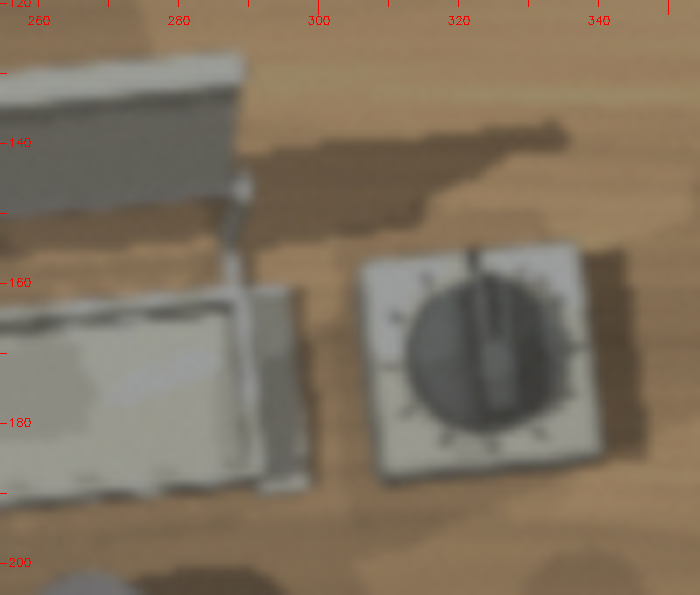

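View pics/s_a.png

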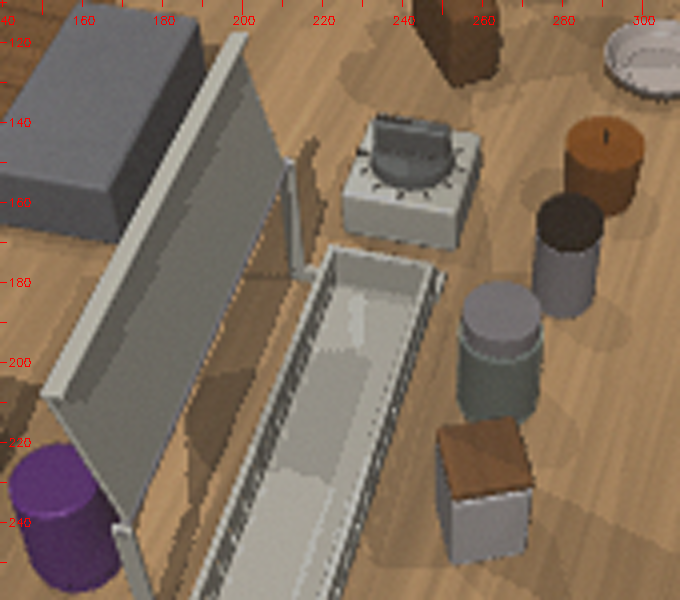

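View pics/s_b.png

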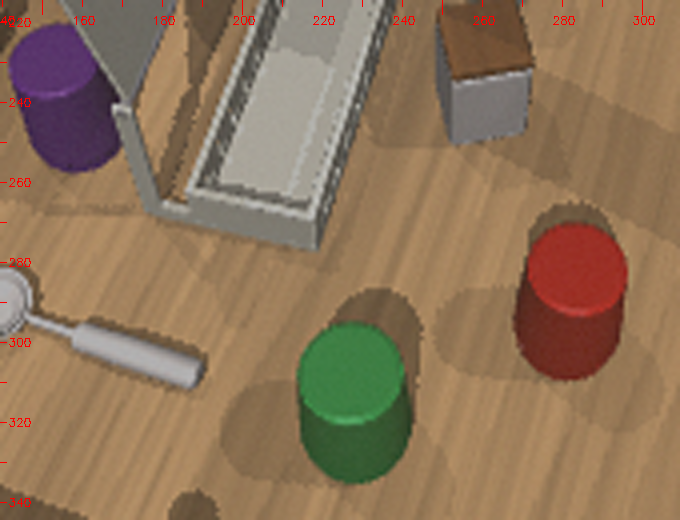

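```bash
cat > fit.py <<'E'
from h import *
from scipy.optimize import least_squares
t=r.camera("top");s=r.camera("side")
T=[(-44,169,45,186.3,197.8),(44,169,45,184.5,170.3),(-44,-169,45,292.5,190),(50,-222,50,306,157.5),(50,-322,50,337.5,154.5),(-50,-322,50,341,184.5),(-50,-222,50,309.5,188)]
S=[(-44,169,45,219.2,267.5),(44,169,45,186.2,262),(44,-169,45,222,170.5),(-44,-169,45,249.5,175.7),(50,-322,50,233,138),(-50,-322,50,260,143),(-50,-222,50,254,162.5),(50,-222,50,225.7,158.7)]
def w(p,l):
    l=np.array(l)[:,:3]/1000;c,n=np.cos(p[2]),np.sin(p[2])
    return np.c_[p[0]+c*l[:,0]-n*l[:,1],p[1]+n*l[:,0]+c*l[:,1],l[:,2]+p[3]]
def f(p):
    return np.r_[(proj(t,w(p,T))-np.array(T)[:,3:]).ravel(),(proj(s,w(p,S))-np.array(S)[:,3:]).ravel()]
o=least_squares(f,[.42,.1,0,0],loss="soft_l1")
print(o.x,np.degrees(o.x[2]));print(np.round(f(o.x).reshape(-1,2),1).tolist())
E
python3 fit.py
```

```text
[ 0.54783516  0.03046667  0.08671291 -0.00315518] 4.968284034743646
[[-0.0, 0.5], [-0.3, 0.6], [0.3, -1.8], [0.4, -0.3], [0.3, -0.3], [0.5, 0.8], [0.3, 0.3], [-0.8, 2.2], [-0.1, 0.5], [0.3, 0.1], [-0.6, -0.4], [-0.1, 0.1], [0.9, -0.2], [0.5, 0.5], [-0.7, -0.9]]
```

The rack pose fits with residuals under about 1 px. Next are the objects.

Run:
```python
from h import *
t=r.camera("top")
def crop(c,x0,y0,x1,y1,k,fn):
    im=cv2.cvtColor(c["image"],cv2.COLOR_RGB2BGR)[y0:y1,x0:x1]
    im=cv2.resize(im,None,fx=k,fy=k,interpolation=cv2.INTER_CUBIC)
    for x in range((x0+9)//10*10,x1,10):
        cv2.line(im,((x-x0)*k+k//2,0),((x-x0)*k+k//2,600),(0,0,255),1)
    for y in range((y0+9)//10*10,y1,10):
        cv2.line(im,(0,(y-y0)*k+k//2),(800,(y-y0)*k+k//2),(0,0,255),1)
    cv2.imwrite("pics/"+fn,im); print(im.shape)
crop(t,212,200,322,238,7,"t_obj.png")
crop(t,138,205,202,268,8,"t_cups.png")
```

```text
(266, 770, 3)
(504, 512, 3)
```

View pics/t_obj.png

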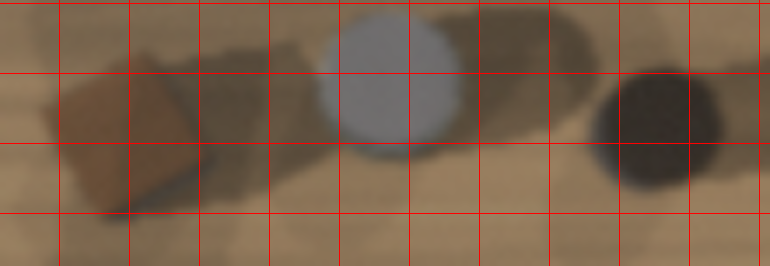

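View pics/t_cups.png

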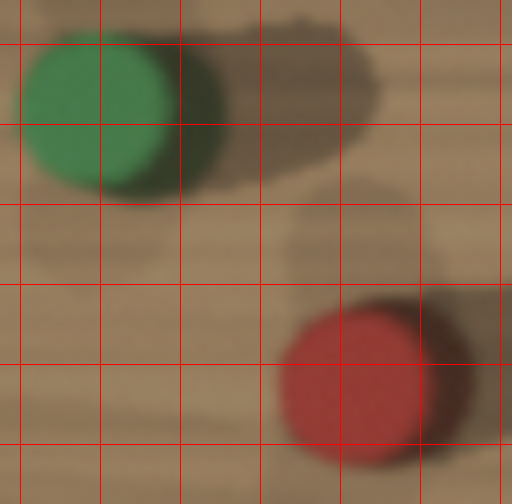

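Run:
```python
from h import *
t=r.camera("top");s=r.camera("side")
R=np.array([.54784,.03047]);a=.0867;M=np.array([[np.cos(a),np.sin(a)],[-np.sin(a),np.cos(a)]])
for n,p,q,h in[("jar",(267.07,210.8),(264.5,187.5),.105),("can",(305.6,217.9),(282,164.75),.0945),("tin",(229.6,218.3),(260.75,224),.095),("cups",(149.4,218),(227.5,307.5),.096)]:
    x,g=tri(t,p,s,q); print(n,np.round(x,4),round(g,4),"top@h",np.round(atz(t,*p,h),4)[:2],"side@h",np.round(atz(s,*q,h),4)[:2],"rack",np.round(M@(atz(t,*p,h)[:2]-R),3))
for y in(.12,.05,-.03,-.1,-.272): print(y,M.T@[0,y]+R)
# candle
print("candle", atz(t,*(517/1.5,326/1.5),.062))
```

```text
jar [ 0.4441 -0.059   0.1024] 0.0007 top@h [ 0.4435 -0.059 ] side@h [ 0.4439 -0.0568] rack [-0.112 -0.08 ]
can [ 0.4224 -0.1758  0.0887] 0.0005 top@h [ 0.4219 -0.1752] side@h [ 0.4216 -0.1702] rack [-0.143 -0.194]
tin [0.4215 0.0547 0.0868] 0.0026 top@h [0.4224 0.0543] side@h [0.4188 0.06  ] rack [-0.123  0.035]
cups [0.4245 0.2979 0.092 ] 0.0018 top@h [0.4252 0.2971] side@h [0.4229 0.2991] rack [-0.099  0.276]
0.12 [0.53744903 0.15001927]
0.05 [0.54351043 0.0802822 ]
-0.03 [0.55043774 0.00058268]
-0.1 [ 0.55649914 -0.06915439]
-0.272 [ 0.57139287 -0.24050834]
candle [ 0.42431711 -0.29897039  0.062     ]
```

```bash
cat > go.py <<'E'
import sys; from h import *
from scipy.spatial.transform import Rotation as Ro
# usage: go.py psi x y z ... [rack frame if 'R' first]
A=.0867;R0=np.array([.54784,.03047])
def st():
    s=r.get_state();q=s["tcp_rot"];m=Ro.from_quat([q[1],q[2],q[3],q[0]]).as_matrix();return s,m
if __name__=="__main__":
    a=sys.argv[1:];rk=a[0]=="R";a=list(map(float,a[1:] if rk else a))
    s,m=st();psi0=np.degrees(np.arctan2(m[1,1],m[0,1]))
    psi,x,y,z=a
    if rk:
        x,y=R0+np.array([[np.cos(A),-np.sin(A)],[np.sin(A),np.cos(A)]])@[x,y]; psi+=np.degrees(A)
    turn=(psi0-psi+180)%360-180
    m2=m@Ro.from_euler("z",turn,degrees=True).as_matrix()
    d=np.array([x,y,z])-s["tcp_pos"]
    print("t%.1f"%s["t"],"tcp",np.round(s["tcp_pos"],4),"psi %.1f"%psi0,"tilt",np.round(m[:,2],3),"w %.3f"%s["gripper_width"],"F",np.round(s["contact_force"],1),"q1,q6",np.round(np.degrees(s["joints"][[0,5]])))
    print("target",np.round([x,y,z],4),"turn %.2f"%turn,"shift now(cm)",np.round(100*m.T@d,2),"after turn",np.round(100*m2.T@d,2))
E
python3 go.py R 180 -.143 -.194 .2; python3 go.py 185 .422 -.1755 .2
```

```text
t1.9 tcp [ 0.1917 -0.5949  0.2313] psi 107.9 tilt [-0. -0. -1.] w 1.002 F [ 0.1 -0.7 -1.1] q1,q6 [-57. -15.]
target [ 0.4222 -0.1752  0.2   ] turn -77.10 shift now(cm) [-34.81  32.88   3.13] after turn [-39.81 -26.59   3.13]
t1.9 tcp [ 0.1917 -0.5949  0.2313] psi 107.9 tilt [-0. -0. -1.] w 1.002 F [ 0.1 -0.7 -1.1] q1,q6 [-57. -15.]
target [ 0.422  -0.1755  0.2   ] turn -77.14 shift now(cm) [-34.78  32.85   3.13] after turn [-39.77 -26.59   3.13]
```

Emit:
step_arm(
  deltas=[
    [[8.5,0,0,0,-9.6],[8.5,0,0,0,-9.6],[8.5,0,0,0,-9.6],[8.5,0,0,0,-9.6],[8.5,0,0,0,-9.6],[8.5,0,0,0,-9.6],[8.5,0,0,0,-9.6],[8.5,0,0,0,-9.6],[8.5,-4,-2.6,0,0],[8.5,-4,-2.6,0,0],[8.5,-4,-2.6,0,0],[8.5,-4,-2.6,0,0],[8.5,-4,-2.6,0,0],[8.5,-4,-2.6,0,0],[8.5,-4,-2.6,0,0],[8.5,-4,-2.6,0,0],[8.5,-4,-2.6,0,0],[8.5,-4,-2.6,0,0]],
  ],
)

```text
t: 4.1
tcp_pos: [0.419, -0.1736, 0.2317]
tcp_rot: [-0.0, 0.735, -0.678, 0.0]
contact_force: [0.3, 0.3, -0.6]
gripper_width: 0.997
```

```bash
python3 go.py R 180 -.143 -.194 .048; python3 -c "
from h import *
snap('side','s1.png',1.5);snap('top','t1.png',1.5)"
```

```text
t4.1 tcp [ 0.419  -0.1736  0.2317] psi -175.3 tilt [ 0.001 -0.    -1.   ] w 0.997 F [ 0.3  0.3 -0.6] q1,q6 [-2.  7.]
target [ 0.4222 -0.1752  0.048 ] turn -0.29 shift now(cm) [ 0.18 -0.29 18.37] after turn [ 0.18 -0.29 18.37]
```

View pics/s1.png

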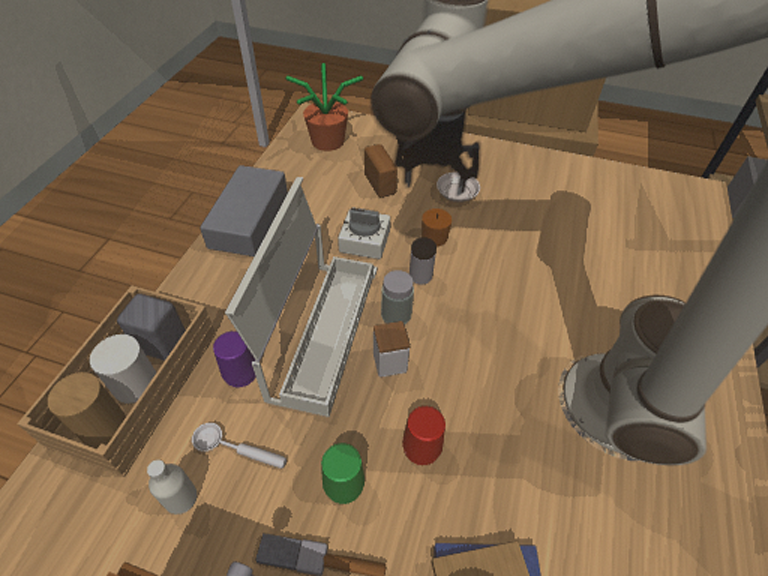

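View pics/t1.png

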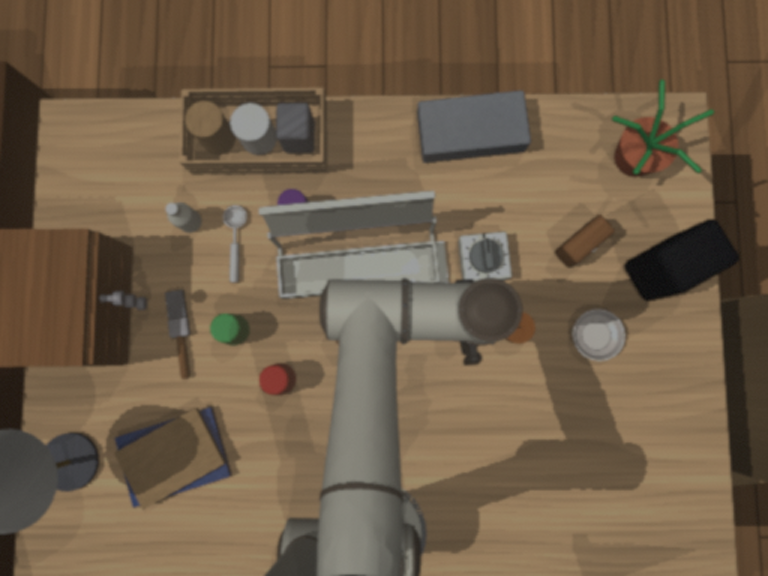

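Emit:
step_arm(
  deltas=[
    [[8.5,0.2,-0.3,3,-0.3],[8.5,0,0,3,0],[8.5,0,0,3,0],[8.5,0,0,3,0],[8.5,0,0,3,0],[8.5,0,0,2.2,0],[8.5,0,0,1.2,0],[8.5,0,0,0,0]],
  ],
)

```text
t: 5.2
tcp_pos: [0.4212, -0.177, 0.0469]
tcp_rot: [0.0, 0.737, -0.676, -0.001]
contact_force: [0.0, -0.4, 1.0]
gripper_width: 0.996
```

```bash
python3 go.py R 180 -.143 -.194 .048; python3 -c "
from h import *
c=snap('side','s2.png');im=cv2.imread('pics/s2.png');cv2.imwrite('pics/s2.png',cv2.resize(im[90:240,200:340],None,fx=4,fy=4))
print(proj(c,r.get_state()['tcp_pos']))"
```

```text
t5.2 tcp [ 0.4212 -0.177   0.0469] psi -175.1 tilt [-0.001 -0.    -1.   ] w 0.996 F [ 0.  -0.4  1. ] q1,q6 [-2.  7.]
target [ 0.4222 -0.1752  0.048 ] turn -0.02 shift now(cm) [-0.17 -0.12 -0.11] after turn [-0.17 -0.12 -0.11]
[281.33316339 173.55873833]
```

View pics/s2.png

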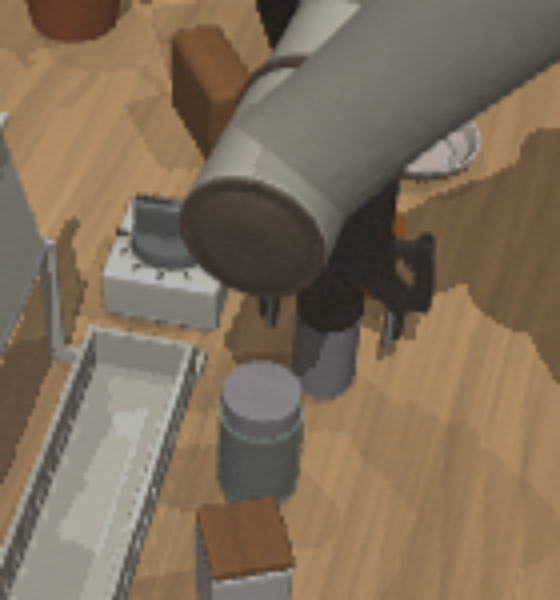

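The open fingers straddle the canister (side crop about (327,335)), so I'll close and lift.

Emit:
step_arm(
  deltas=[
    [[8.5,-0.15,0,0,0],[4,0,0,0,0],[4,0,0,0,0],[4,0,0,0,0],[4,0,0,0,0],[4,0,0,0,0],[4,0,0,0,0],[4,0,0,-2,0],[4,0,0,-3,0],[4,0,0,-3,0],[4,0,0,0,0]],
  ],
)

```text
t: 6.62
tcp_pos: [0.4226, -0.1753, 0.1288]
tcp_rot: [-0.002, 0.737, -0.676, 0.002]
contact_force: [-0.3, -0.2, -2.4]
gripper_width: 0.594
```

```bash
python3 go.py R 180 0 -.120 .135; python3 -c "
from h import *
c=snap('side','s3.png');im=cv2.imread('pics/s3.png');cv2.imwrite('pics/s3.png',cv2.resize(im[70:240,200:340],None,fx=4,fy=4))"
```

```text
t6.6 tcp [ 0.4226 -0.1753  0.1288] psi -175.0 tilt [ 0.005 -0.    -1.   ] w 0.594 F [-0.3 -0.2 -2.4] q1,q6 [-2.  7.]
target [ 0.5582 -0.0891  0.135 ] turn -0.00 shift now(cm) [ -7.42 -14.27  -0.55] after turn [ -7.41 -14.27  -0.55]
```

View pics/s3.png

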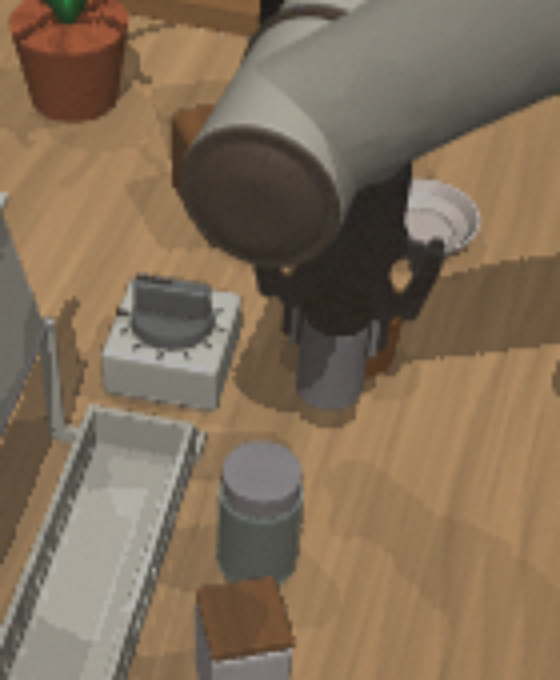

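Run:
```python
from h import *
t=r.camera("top");s=r.camera("side")
R=np.array([.54784,.03047]);a=.0867;M=np.array([[np.cos(a),np.sin(a)],[-np.sin(a),np.cos(a)]])
for p,q in[((172,141),(151.5,208.7)),((289.5,130),(200.2,117.7))]:
    x,g=tri(t,p,s,q);print(x,g,M@(x[:2]-R))
```

```text
[0.62803393 0.20126853 0.25190639] 0.0027229252332415924 [0.09468241 0.16321289]
[ 0.65442743 -0.12065449  0.25191827] 0.00022605083022276417 [ 0.093101   -0.15978641]
```

Emit:
step_arm(
  deltas=[
    [[4,-2,-3,0,0],[4,-2,-3,0,0],[4,-2,-3,0,0],[4,-1,-3,0,0],[4,-0.4,-2,0,0],[4,0,-0.3,0,0],[4,0,0,0,0]],
  ],
)

```text
t: 7.65
tcp_pos: [0.5561, -0.0893, 0.1258]
tcp_rot: [0.001, 0.737, -0.676, -0.001]
contact_force: [-0.1, -0.2, -2.6]
gripper_width: 0.595
```

```bash
python3 go.py R 180 0 -.120 .055; python3 -c "
from h import *
c=snap('side','s4.png');im=cv2.imread('pics/s4.png');cv2.imwrite('pics/s4.png',cv2.resize(im[100:250,140:300],None,fx=4,fy=4))"
```

```text
t7.7 tcp [ 0.5561 -0.0893  0.1258] psi -175.1 tilt [-0.003 -0.    -1.   ] w 0.595 F [-0.1 -0.2 -2.6] q1,q6 [ 7. -2.]
target [ 0.5582 -0.0891  0.055 ] turn -0.03 shift now(cm) [-0.01 -0.24  7.08] after turn [-0.01 -0.24  7.08]
```

View pics/s4.png

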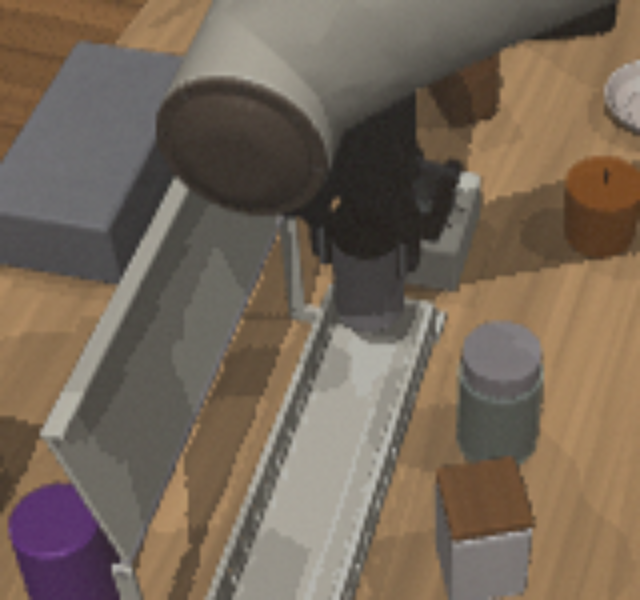

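Emit:
step_arm(
  deltas=[
    [[4,0,-0.2,2,0],[4,0,0,2,0],[4,0,0,1.5,0],[4,0,0,1,0],[4,0,0,0.4,0],[4,0,0,0.2,0],[4,0,0,0,0]],
  ],
)

```text
t: 8.57
tcp_pos: [0.5597, -0.089, 0.0567]
tcp_rot: [-0.0, 0.737, -0.676, 0.0]
contact_force: [-0.9, -0.1, -2.0]
gripper_width: 0.597
```

Emit:
step_arm(
  deltas=[
    [[4,0,0,0.2,0],[4,0,0,0.2,0],[4,0,0,0,0]],
  ],
)

```text
t: 8.95
tcp_pos: [0.5599, -0.089, 0.0541]
tcp_rot: [-0.0, 0.737, -0.676, 0.001]
contact_force: [-2.4, 0.4, 7.7]
gripper_width: 0.598
```

Contact with the floor is confirmed (+7.7 N), so I'll release and lift.

Emit:
step_arm(
  deltas=[
    [[7,0,0,0,0],[7,0,0,0,0],[7,0,0,0,0],[7,0,0,-2,0],[7,0,0,-4,0],[7,0,0,-5,0],[7,0,0,-5,0],[7,2,5,0,0],[7,2,5,0,0],[8.5,2,5,0,0],[8.5,2,5,0,0],[8.5,2,5,0,0],[8.5,2,5,0,0],[8.5,0,0,0,0]],
  ],
)

```text
t: 10.7
tcp_pos: [0.268, -0.2351, 0.2123]
tcp_rot: [-0.0, 0.736, -0.677, -0.0]
contact_force: [0.7, 0.2, 0.1]
gripper_width: 0.997
```

```bash
python3 go.py 185 .4437 -.059 .048; python3 -c "
from h import *
c=snap('side','s5.png');im=cv2.imread('pics/s5.png');cv2.imwrite('pics/s5.png',cv2.resize(im[100:250,140:300],None,fx=4,fy=4))
c=snap('top','t5.png');im=cv2.imread('pics/t5.png');cv2.imwrite('pics/t5.png',cv2.resize(im[120:245,200:360],None,fx=4,fy=4))"
```

```text
t10.7 tcp [ 0.268  -0.2351  0.2123] psi -175.3 tilt [ 0.  0. -1.] w 0.997 F [0.7 0.2 0.1] q1,q6 [-15.  19.]
target [ 0.4437 -0.059   0.048 ] turn -0.27 shift now(cm) [-16.09 -18.96  16.43] after turn [-16.   -19.03  16.43]
```

View pics/s5.png

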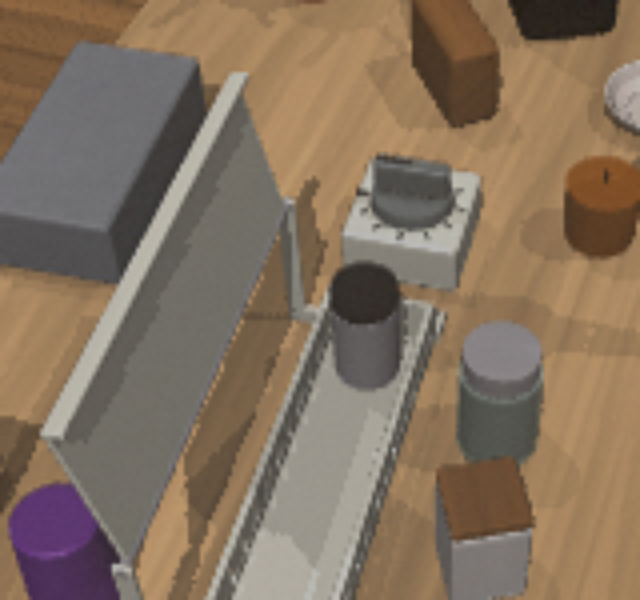

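View pics/t5.png

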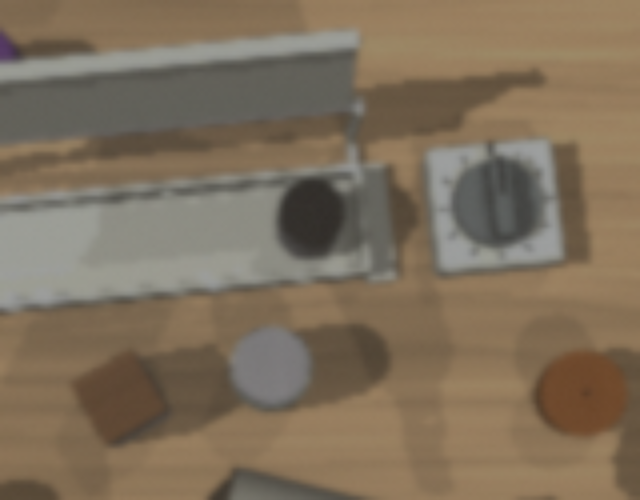

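Run:
```python
from h import *
t=r.camera("top");s=r.camera("side")
R=np.array([.54784,.03047]);a=.0867;M=np.array([[np.cos(a),np.sin(a)],[-np.sin(a),np.cos(a)]])
for p,q,h in[((199.6+312/4,119.6+217/4),(139.6+365/4,99.6+293/4),.1005),((199.6+271/4,119.6+367/4),(139.6+501/4,99.6+352/4),.105)]:
    x,g=tri(t,p,s,q);print(x,g,M@(x[:2]-R), "top",M@(atz(t,*p,h)[:2]-R),"side",M@(atz(s,*q,h)[:2]-R))
def crop(c,x0,y0,x1,y1,k,fn):
    im=cv2.cvtColor(c["image"],cv2.COLOR_RGB2BGR)[y0:y1,x0:x1]
    cv2.imwrite("pics/"+fn,cv2.resize(im,None,fx=k,fy=k,interpolation=cv2.INTER_CUBIC))
crop(t,180,150,300,205,6,"t6.png")
```

```text
[ 0.55872    -0.09235352  0.08997398] 0.002123097070077192 [ 0.00020367 -0.1233043 ] top [-0.00239031 -0.12293944] side [-0.00163601 -0.1139615 ]
[ 0.44285772 -0.05977168  0.10141865] 0.0014883437441698157 [-0.11240211 -0.08081216] top [-0.11337554 -0.08080604] side [-0.11213042 -0.07777648]
```

View pics/t6.png

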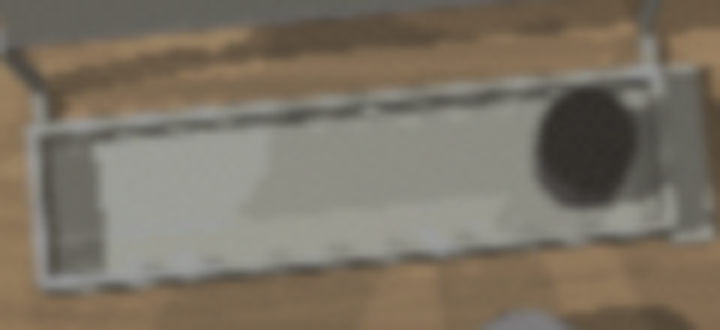

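Run:
```python
from h import *
t=r.camera("top");s=r.camera("side")
R=np.array([.54784,.03047]);a=.0867
Mi=np.array([[np.cos(a),-np.sin(a)],[np.sin(a),np.cos(a)]])
def ov(c,x0,y0,x1,y1,k,fn):
    im=cv2.cvtColor(c["image"],cv2.COLOR_RGB2BGR)[y0:y1,x0:x1]
    im=cv2.resize(im,None,fx=k,fy=k,interpolation=cv2.INTER_CUBIC)
    for hx,hy,col in((.038,.163,(0,0,255)),(.044,.169,(255,0,0))):
        P=[np.r_[R+Mi@[sx*hx,sy*hy],.045] for sx,sy in((1,1),(1,-1),(-1,-1),(-1,1))]
        q=((proj(c,np.array(P))-[x0,y0]+.5)*k).astype(int)
        cv2.polylines(im,[q.reshape(-1,1,2)],True,col,1)
    cv2.imwrite("pics/"+fn,im)
ov(t,180,150,305,205,6,"ov_t.png");ov(s,140,110,310,280,4,"ov_s.png")
```

```text
(no output)
```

View pics/ov_t.png

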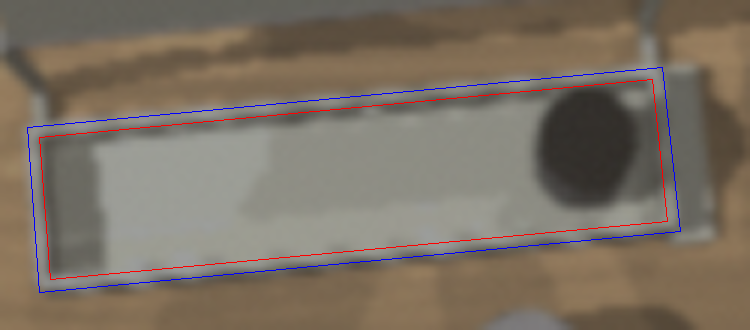

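View pics/ov_s.png

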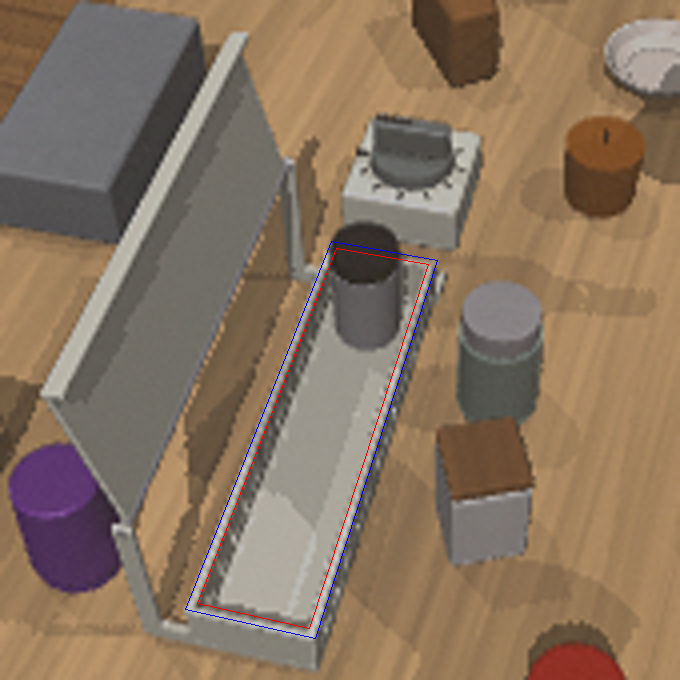

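Emit:
step_arm(
  deltas=[
    [[8.5,-4,-4.75,0,-0.3],[8.5,-4,-4.75,0,0],[8.5,-4,-4.75,0,0],[8.5,-4,-4.75,0,0],[8.5,0,0,2,0],[8.5,0,0,3,0],[8.5,0,0,2,0],[8.5,0,0,0,0]],
  ],
)

```text
t: 12.0
tcp_pos: [0.445, -0.0575, 0.1407]
tcp_rot: [0.002, 0.739, -0.673, -0.001]
contact_force: [-0.2, -0.2, 0.4]
gripper_width: 0.995
```

```bash
python3 go.py 185 .4435 -.0593 .048;python3 -c "
from h import *
c=snap('side','s7.png');im=cv2.imread('pics/s7.png');cv2.imwrite('pics/s7.png',cv2.resize(im[100:250,180:320],None,fx=4,fy=4))"
```

```text
t12.0 tcp [ 0.445  -0.0575  0.1407] psi -174.7 tilt [-0.004 -0.001 -1.   ] w 0.995 F [-0.2 -0.2  0.4] q1,q6 [13. -8.]
target [ 0.4435 -0.0593  0.048 ] turn 0.34 shift now(cm) [0.16 0.13 9.27] after turn [0.16 0.13 9.27]
```

View pics/s7.png

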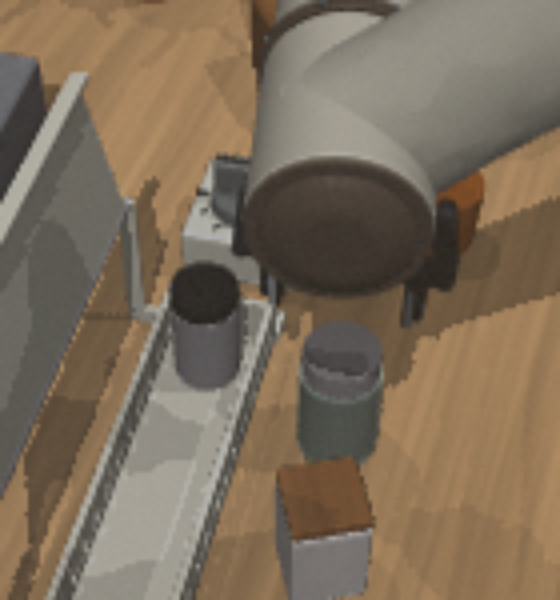

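Emit:
step_arm(
  deltas=[
    [[8.5,0.15,0.1,2,0.3],[8.5,0,0,3,0],[8.5,0,0,3,0],[8.5,0,0,1.2,0],[8.5,0,0,0,0],[8.5,0,0,0,0]],
  ],
)

```text
t: 12.8
tcp_pos: [0.446, -0.0593, 0.0515]
tcp_rot: [-0.001, 0.737, -0.676, 0.001]
contact_force: [0.1, 0.1, 0.4]
gripper_width: 0.995
```

Emit:
step_arm(
  deltas=[
    [[5,0,0,0,0],[5,0,0,0,0],[5,0,0,0,0],[5,0,0,0,0],[5,0,0,0,0],[5,0,0,0,0],[5,0,0,-2,0],[5,0,0,-3,0],[5,0,0,-3.5,0],[5,0,0,0,0]],
  ],
)

```text
t: 14.05
tcp_pos: [0.4464, -0.0592, 0.1377]
tcp_rot: [-0.003, 0.737, -0.676, 0.002]
contact_force: [0.6, 0.1, -3.5]
gripper_width: 0.731
```

```bash
python3 go.py R 180 -.001 -.045 .055;python3 -c "
from h import *
c=snap('side','s8.png');im=cv2.imread('pics/s8.png');cv2.imwrite('pics/s8.png',cv2.resize(im[100:250,180:320],None,fx=4,fy=4))"
```

```text
t14.1 tcp [ 0.4464 -0.0592  0.1377] psi -175.0 tilt [ 0.007  0.001 -1.   ] w 0.731 F [ 0.6  0.1 -3.5] q1,q6 [13. -8.]
target [ 0.5507 -0.0144  0.055 ] turn 0.00 shift now(cm) [ -3.55 -10.72   8.35] after turn [ -3.55 -10.72   8.35]
```

View pics/s8.png

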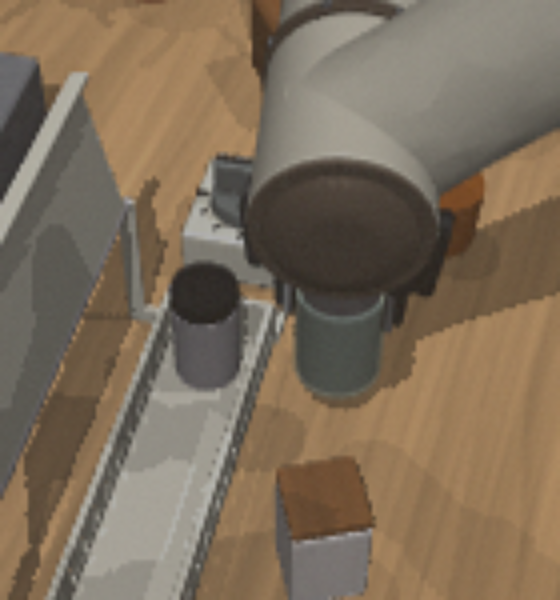

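Emit:
step_arm(
  deltas=[
    [[5,-0.5,-2,0,0],[5,-1,-3,0,0],[5,-1,-3,0,0],[5,-0.75,-2,0,0],[5,-0.3,-0.7,0,0],[5,0,0,1,0],[5,0,0,1,0],[5,0,0,0,0],[5,0,0,0,0]],
  ],
)

```text
t: 15.22
tcp_pos: [0.5482, -0.0152, 0.1154]
tcp_rot: [0.0, 0.737, -0.676, 0.0]
contact_force: [-0.6, 0.0, -2.5]
gripper_width: 0.73
```

```bash
python3 go.py R 180 -.001 -.045 .058;python3 -c "
from h import *
c=snap('side','s9.png');im=cv2.imread('pics/s9.png');cv2.imwrite('pics/s9.png',cv2.resize(im[100:250,160:300],None,fx=4,fy=4))"
```

```text
t15.2 tcp [ 0.5482 -0.0152  0.1154] psi -175.0 tilt [ 0. -0. -1.] w 0.730 F [-0.6  0.  -2.5] q1,q6 [ 15. -10.]
target [ 0.5507 -0.0144  0.058 ] turn -0.01 shift now(cm) [-0.05 -0.26  5.74] after turn [-0.05 -0.26  5.74]
```

View pics/s9.png

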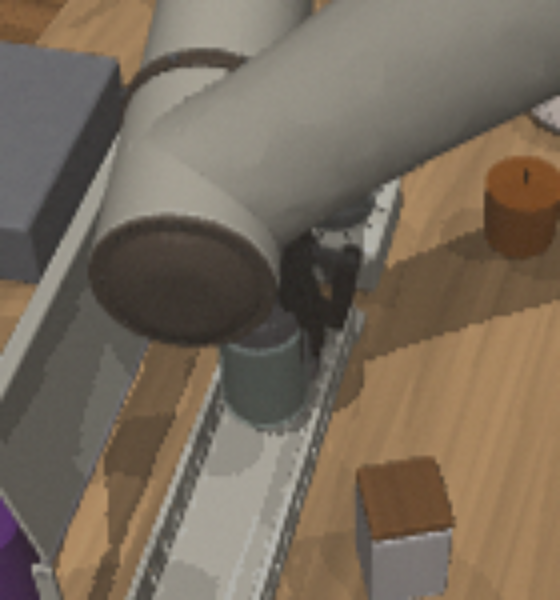

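Emit:
step_arm(
  deltas=[
    [[5,0,-0.2,1,0],[5,0,0,2,0],[5,0,0,1.4,0],[5,0,0,0.6,0],[5,0,0,0.2,0],[5,0,0,0,0],[5,0,0,0,0]],
  ],
)

```text
t: 16.15
tcp_pos: [0.5508, -0.0147, 0.0639]
tcp_rot: [-0.0, 0.737, -0.676, 0.0]
contact_force: [-0.1, -0.6, -3.0]
gripper_width: 0.734
```

Emit:
step_arm(
  deltas=[
    [[5,0,0,0.2,0],[5,0,0,0.2,0],[5,0,0,0,0]],
  ],
)

```text
t: 16.52
tcp_pos: [0.5501, -0.0148, 0.0591]
tcp_rot: [0.0, 0.737, -0.676, -0.0]
contact_force: [0.4, -0.1, -3.4]
gripper_width: 0.729
```

Emit:
step_arm(
  deltas=[
    [[5,0,0,0.2,0],[5,0,0,0,0],[5,0,0,0,0]],
  ],
)

```text
t: 16.9
tcp_pos: [0.5506, -0.0148, 0.0578]
tcp_rot: [-0.0, 0.737, -0.676, 0.0]
contact_force: [-2.4, 0.6, 2.3]
gripper_width: 0.73
```

Emit:
step_arm(
  deltas=[
    [[8,0,0,0,0],[8,0,0,0,0],[8,0,0,0,0],[8,0,0,-2,0],[8,0,0,-4,0],[8,0,0,-5,0],[8,0,0,-5,0],[8.5,4,5,0,0],[8.5,4,5,0,0],[8.5,4,5,0,0],[8.5,4,5,0,0],[8.5,4,5,0,0],[8.5,0,0,0,0]],
  ],
)

```text
t: 18.52
tcp_pos: [0.3212, -0.232, 0.2174]
tcp_rot: [-0.0, 0.735, -0.678, 0.0]
contact_force: [0.2, 0.1, -0.4]
gripper_width: 0.997
```

```bash
python3 go.py 210.5 .4225 .0545 .048
cat > crop.py <<'E'
from h import *
def crop(c,x0,y0,x1,y1,k,fn,g=10):
    im=cv2.cvtColor(c["image"],cv2.COLOR_RGB2BGR)[y0:y1,x0:x1]
    im=cv2.resize(im,None,fx=k,fy=k,interpolation=cv2.INTER_CUBIC)
    cv2.imwrite("pics/"+fn,im)
E
python3 -c "
from crop import *
crop(r.camera('side'),140,110,310,280,4,'s10.png');crop(r.camera('top'),140,120,310,240,4,'t10.png')"
```

```text
t18.5 tcp [ 0.3212 -0.232   0.2174] psi -175.4 tilt [ 0.  0. -1.] w 0.997 F [ 0.2  0.1 -0.4] q1,q6 [-12.  17.]
target [0.4225 0.0545 0.048 ] turn -25.88 shift now(cm) [-27.74 -12.41  16.95] after turn [-19.55 -23.27  16.95]
```

View pics/s10.png

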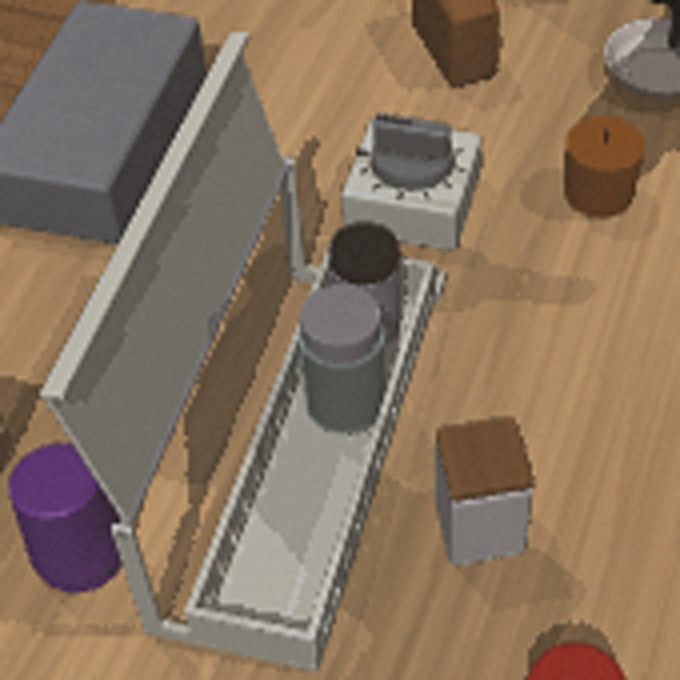

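View pics/t10.png

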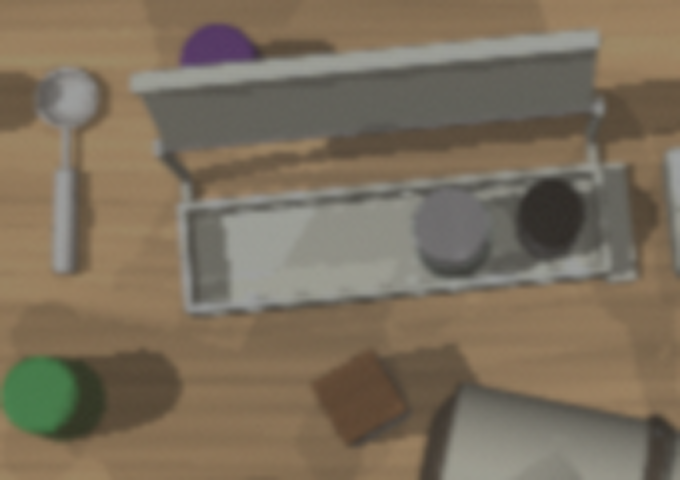

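Emit:
step_arm(
  deltas=[
    [[8.5,-4.6,-2.07,0,0],[8.5,-4.6,-2.07,0,0],[8.5,-4.6,-2.07,0,0],[8.5,-4.6,-2.07,0,0],[8.5,-4.6,-2.07,0,0],[8.5,-4.6,-2.07,0,0],[8.5,0,0,2,-8.8],[8.5,0,0,3,-8.8],[8.5,0,0,2,-8.8],[8.5,0,0,0,0],[8.5,0,0,0,0]],
  ],
)

```text
t: 20.0
tcp_pos: [0.4248, 0.0564, 0.148]
tcp_rot: [-0.0, 0.872, -0.49, 0.001]
contact_force: [0.6, 0.1, 0.7]
gripper_width: 0.995
```

```bash
python3 go.py 211 .4225 .0547 .048; 
python3 -c "
from crop import *
crop(r.camera('side'),180,130,320,280,4,'s11.png')"
```

```text
t20.0 tcp [0.4248 0.0564 0.148 ] psi -148.7 tilt [ 0.001  0.    -1.   ] w 0.995 F [0.6 0.1 0.7] q1,q6 [29.  2.]
target [0.4225 0.0547 0.048 ] turn 0.34 shift now(cm) [ 0.02  0.3  10.  ] after turn [ 0.02  0.3  10.  ]
```

View pics/s11.png

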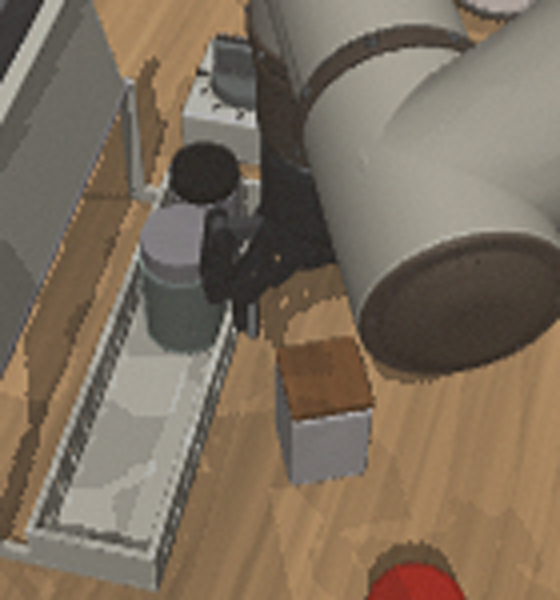

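Emit:
step_arm(
  deltas=[
    [[8.5,0,0.3,2,0],[8.5,0,0,3,0],[8.5,0,0,3,0],[8.5,0,0,1.7,0],[8.5,0,0,0,0],[8.5,0,0,0,0]],
  ],
)

```text
t: 20.8
tcp_pos: [0.4225, 0.0543, 0.0514]
tcp_rot: [-0.001, 0.872, -0.49, 0.001]
contact_force: [0.4, -0.0, 1.0]
gripper_width: 0.994
```

Emit:
step_arm(
  deltas=[
    [[4.5,0,0,0,0],[4.5,0,0,0,0],[4.5,0,0,0,0],[4.5,0,0,0,0],[4.5,0,0,0,0],[4.5,0,0,0,0],[4.5,0,0,-2,0],[4.5,0,0,-3,0],[4.5,0,0,-3.5,0],[4.5,0,0,0,0]],
  ],
)

```text
t: 22.05
tcp_pos: [0.4228, 0.0545, 0.1376]
tcp_rot: [-0.003, 0.872, -0.49, 0.002]
contact_force: [0.2, -0.6, -3.7]
gripper_width: 0.645
```

```bash
python3 go.py R 180 -.001 .032 .055; 
python3 -c "
from crop import *
crop(r.camera('side'),180,130,320,280,4,'s12.png')"
```

```text
t22.1 tcp [0.4228 0.0545 0.1376] psi -148.6 tilt [ 0.006  0.003 -1.   ] w 0.645 F [ 0.2 -0.6 -3.7] q1,q6 [29.  2.]
target [0.5441 0.0623 0.055 ] turn 26.39 shift now(cm) [  5.65 -10.7    8.33] after turn [  0.3  -12.1    8.33]
```

View pics/s12.png

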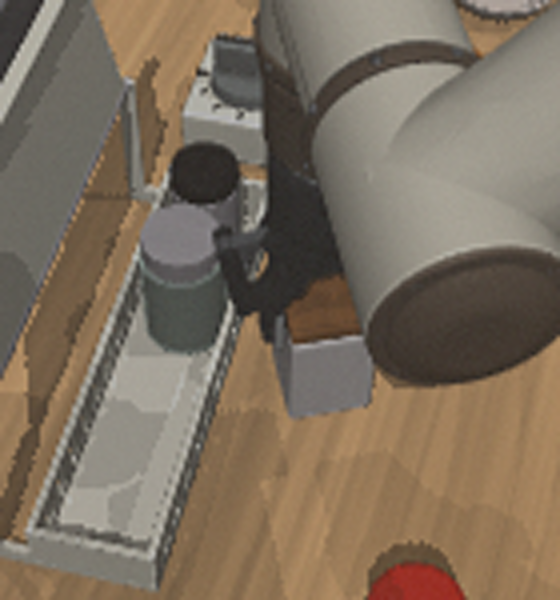

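Emit:
step_arm(
  deltas=[
    [[4.5,0,0,0,8.8],[4.5,0,0,0,8.8],[4.5,0,0,0,8.8],[4.5,0.1,-2,0,0],[4.5,0.1,-3,0,0],[4.5,0.1,-3,0,0],[4.5,0,-2.5,0,0],[4.5,0,-1.6,0,0],[4.5,0,0,1,0],[4.5,0,0,1,0],[4.5,0,0,0,0],[4.5,0,0,0,0]],
  ],
)

```text
t: 23.6
tcp_pos: [0.5419, 0.0612, 0.1153]
tcp_rot: [0.0, 0.737, -0.676, 0.0]
contact_force: [-0.1, 0.6, -2.7]
gripper_width: 0.644
```

```bash
python3 go.py R 180 -.001 .032 .058; 
python3 -c "
from crop import *
crop(r.camera('side'),160,130,300,280,4,'s13.png')"
```

```text
t23.6 tcp [0.5419 0.0612 0.1153] psi -175.0 tilt [-0. -0. -1.] w 0.644 F [-0.1  0.6 -2.7] q1,q6 [ 23. -19.]
target [0.5441 0.0623 0.058 ] turn 0.02 shift now(cm) [-0.08 -0.23  5.73] after turn [-0.08 -0.23  5.73]
```

View pics/s13.png

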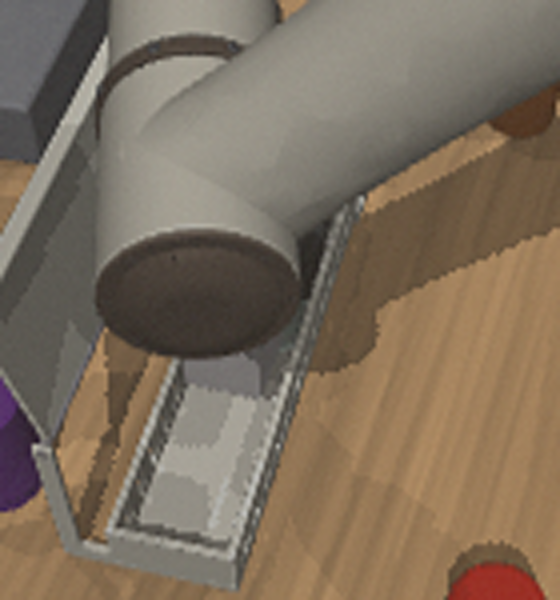

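Emit:
step_arm(
  deltas=[
    [[4.5,-0.1,-0.2,1,0],[4.5,0,0,2,0],[4.5,0,0,1.4,0],[4.5,0,0,0.6,0],[4.5,0,0,0.4,0],[4.5,0,0,0,0],[4.5,0,0,0,0]],
  ],
)

```text
t: 24.52
tcp_pos: [0.5445, 0.0625, 0.0618]
tcp_rot: [-0.0, 0.737, -0.676, 0.0]
contact_force: [-0.0, -0.1, -2.4]
gripper_width: 0.646
```

Emit:
step_arm(
  deltas=[
    [[4.5,0,0,0.2,0],[4.5,0,0,0.1,0],[4.5,0,0,0,0]],
  ],
)

```text
t: 24.9
tcp_pos: [0.5441, 0.0624, 0.0583]
tcp_rot: [0.0, 0.737, -0.676, -0.0]
contact_force: [-0.0, 0.6, -3.4]
gripper_width: 0.646
```

Emit:
step_arm(
  deltas=[
    [[4.5,0,0,0.2,0],[4.5,0,0,0,0],[4.5,0,0,0,0]],
  ],
)

```text
t: 25.28
tcp_pos: [0.5443, 0.0625, 0.0574]
tcp_rot: [-0.0, 0.737, -0.676, 0.0]
contact_force: [-3.1, -0.3, 5.4]
gripper_width: 0.65
```

Emit:
step_arm(
  deltas=[
    [[7.5,0,0,0,0],[7.5,0,0,0,0],[7.5,0,0,0,0],[7.5,0,0,-2,0],[7.5,0,0,-4,0],[7.5,0,0,-5,0],[7.5,0,0,-4,0],[8.5,5,4,0,0],[8.5,5,4,0,0],[8.5,5,4,0,0],[8.5,5,4,0,0],[8.5,5,4,0,0],[8.5,0,0,0,0]],
  ],
)

```text
t: 26.9
tcp_pos: [0.3682, -0.2, 0.2063]
tcp_rot: [0.0, 0.735, -0.678, -0.0]
contact_force: [0.3, -0.1, -0.3]
gripper_width: 0.998
```

```bash
python3 -c "
from crop import *
crop(r.camera('side'),140,130,300,340,3,'s14.png');crop(r.camera('top'),135,120,305,270,4,'t14.png')"; python3 go.py 185 .4248 .2975 .048
```

```text
t27.0 tcp [ 0.3706 -0.1981  0.2065] psi -175.1 tilt [ 0.001 -0.    -1.   ] w 0.999 F [ 0.3 -0.3 -0.3] q1,q6 [-6. 11.]
target [0.4248 0.2975 0.048 ] turn -0.14 shift now(cm) [-48.92  -9.58  15.85] after turn [-48.9   -9.7   15.85]
```

View pics/s14.png

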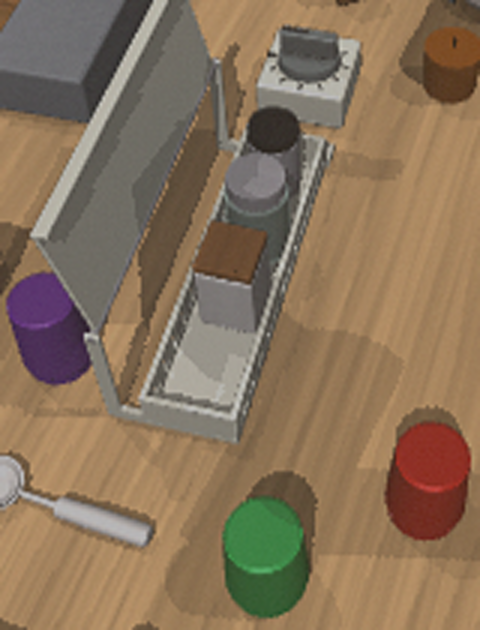

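View pics/t14.png

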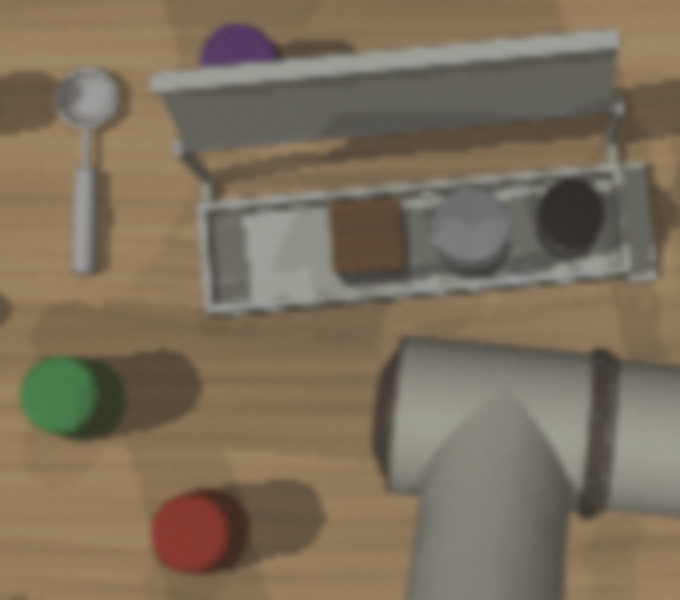

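The only green cup stack is at (63,395) in the top crop. Red (200,532) and purple (240,45) are the look-alikes. I'll go to the green one.

Emit:
step_arm(
  deltas=[
    [[8.5,-4.9,-1,0,0],[8.5,-4.9,-1,0,0],[8.5,-4.9,-1,0,0],[8.5,-4.9,-1,0,0],[8.5,-4.9,-1,0,0],[8.5,-4.9,-1,0,0],[8.5,-4.9,-1,0,0],[8.5,-4.9,-1,0,0],[8.5,-4.9,-1,0,0],[8.5,-4.7,-0.6,0,0],[8.5,0,0,2,0],[8.5,0,0,3,0],[8.5,0,0,1,0],[8.5,0,0,0,0],[8.5,0,0,0,0]],
  ],
)

```text
t: 28.88
tcp_pos: [0.4247, 0.2978, 0.1474]
tcp_rot: [-0.001, 0.737, -0.676, 0.0]
contact_force: [-0.3, 0.4, 0.3]
gripper_width: 0.997
```

```bash
python3 -c "
from crop import *
crop(r.camera('side'),170,200,330,350,4,'s15.png')"; python3 go.py 185 .4242 .2965 .048
```

```text
t28.9 tcp [0.4247 0.2976 0.1475] psi -175.0 tilt [ 0.002  0.002 -1.   ] w 1.000 F [-0.1 -0.2  0.1] q1,q6 [ 53. -48.]
target [0.4242 0.2965 0.048 ] turn -0.01 shift now(cm) [0.13 0.08 9.95] after turn [0.13 0.08 9.95]
```

View pics/s15.png

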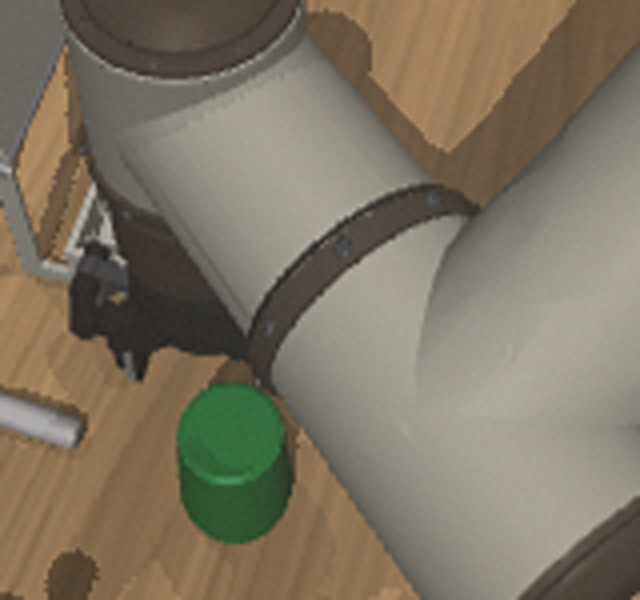

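Emit:
step_arm(
  deltas=[
    [[8.5,0.1,0.1,2,0],[8.5,0,0,3,0],[8.5,0,0,3,0],[8.5,0,0,1.7,0],[8.5,0,0,0,0],[8.5,0,0,0,0]],
  ],
)

```text
t: 29.68
tcp_pos: [0.424, 0.2966, 0.0506]
tcp_rot: [-0.001, 0.737, -0.676, 0.0]
contact_force: [-0.1, -0.4, 0.3]
gripper_width: 0.993
```

Emit:
step_arm(
  deltas=[
    [[5,0,0,0,0],[5,0,0,0,0],[5,0,0,0,0],[5,0,0,0,0],[5,0,0,0,0],[5,0,0,0,0],[5,0,0,-2,0],[5,0,0,-3,0],[5,0,0,-3.5,0],[5,0,0,0,0]],
  ],
)

```text
t: 30.92
tcp_pos: [0.4244, 0.2972, 0.1373]
tcp_rot: [-0.004, 0.737, -0.676, -0.0]
contact_force: [-0.0, -0.1, -2.2]
gripper_width: 0.715
```

```bash
python3 -c "
from crop import *
crop(r.camera('side'),170,200,330,350,4,'s16.png')"; python3 go.py R 180 -.001 .112 .136
```

```text
t31.0 tcp [0.4233 0.2962 0.1354] psi -175.1 tilt [ 0.001  0.003 -1.   ] w 0.713 F [-0.4  1.2 -2.6] q1,q6 [ 53. -48.]
target [0.5371 0.142  0.136 ] turn -0.03 shift now(cm) [ 16.34 -10.01  -0.09] after turn [ 16.35 -10.    -0.09]
```

View pics/s16.png

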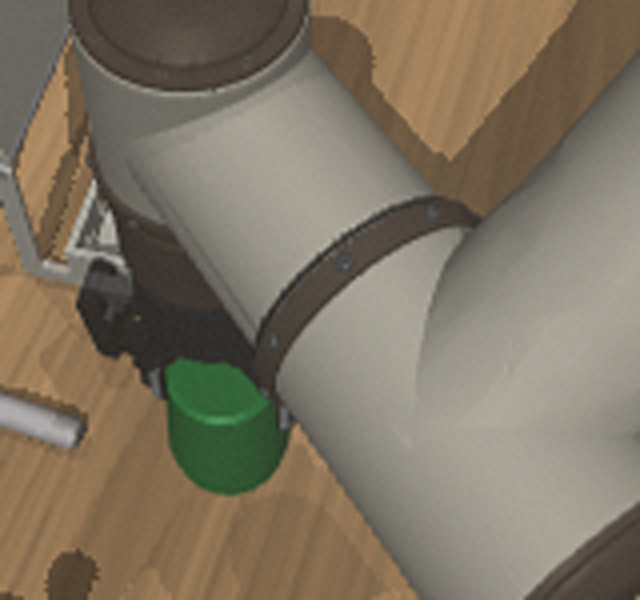

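Emit:
step_arm(
  deltas=[
    [[5,2,-1.5,0,0],[5,3,-2,0,0],[5,3,-2,0,0],[5,3,-2,0,0],[5,3,-1.5,0,0],[5,1.5,-0.7,0,0],[5,0.8,-0.3,0,0],[5,0,0,0,0],[5,0,0,1,0],[5,0,0,1,0],[5,0,0,0,0],[5,0,0,0,0]],
  ],
)

```text
t: 32.48
tcp_pos: [0.537, 0.1423, 0.1143]
tcp_rot: [0.0, 0.737, -0.676, 0.0]
contact_force: [0.2, -0.6, -1.8]
gripper_width: 0.711
```

```bash
python3 -c "
from crop import *
crop(r.camera('side'),150,150,310,300,4,'s17.png')"; python3 go.py R 180 -.001 .113 .058
```

```text
t32.5 tcp [0.5372 0.1423 0.1145] psi -175.0 tilt [ 0.  0. -1.] w 0.710 F [ 0.1 -0.8 -2.1] q1,q6 [ 32. -27.]
target [0.5371 0.143  0.058 ] turn 0.02 shift now(cm) [-0.06  0.01  5.65] after turn [-0.06  0.01  5.65]
```

View pics/s17.png

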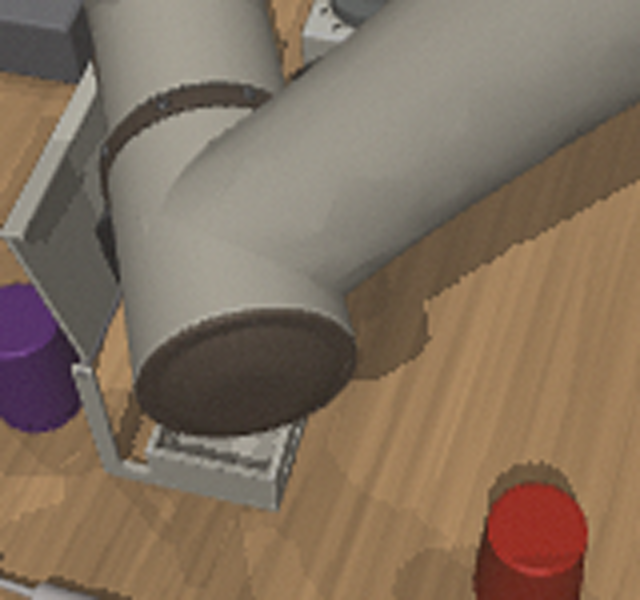

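Emit:
step_arm(
  deltas=[
    [[5,-0.1,0,1,0],[5,0,0,1,0],[5,0,0,1,0],[5,0,0,0,0],[5,0,0,0,0]],
  ],
)

```text
t: 33.15
tcp_pos: [0.5371, 0.1431, 0.0843]
tcp_rot: [-0.0, 0.737, -0.676, 0.0]
contact_force: [-0.1, 0.1, -1.1]
gripper_width: 0.709
```

Emit:
step_arm(
  deltas=[
    [[5,0,0,0.8,0],[5,0,0,0.8,0],[5,0,0,0.5,0],[5,0,0,0.2,0],[5,0,0,0,0]],
  ],
)

```text
t: 33.78
tcp_pos: [0.5369, 0.1431, 0.0612]
tcp_rot: [0.0, 0.737, -0.676, -0.0]
contact_force: [0.8, -0.4, -2.3]
gripper_width: 0.712
```

Emit:
step_arm(
  deltas=[
    [[5,0,0,0.2,0],[5,0,0,0.2,0],[5,0,0,0,0]],
  ],
)

```text
t: 34.15
tcp_pos: [0.537, 0.1431, 0.0574]
tcp_rot: [-0.0, 0.737, -0.676, 0.0]
contact_force: [-0.3, 0.5, -1.5]
gripper_width: 0.708
```

Emit:
step_arm(
  deltas=[
    [[5,0,0,0.2,0],[5,0,0,0,0],[5,0,0,0,0]],
  ],
)

```text
t: 34.52
tcp_pos: [0.537, 0.143, 0.0572]
tcp_rot: [-0.0, 0.737, -0.676, 0.0]
contact_force: [-4.2, -0.9, 10.4]
gripper_width: 0.713
```

Floor contact (10 N). I'll release, lift, retreat to the near right and check.

Emit:
step_arm(
  deltas=[
    [[8,0,0,0,0],[8,0,0,0,0],[8,0,0,0,0],[8,0,0,-2,0],[8,0,0,-4,0],[8,0,0,-5,0],[8,0,0,-5,0],[8,5,3,0,0],[8,5,3,0,0],[8,5,3,0,0],[8,5,3,0,0],[8,5,3,0,0],[8,5,3,0,0],[5,3,0,0,0],[0,0,0,0,0]],
  ],
)

```text
t: 36.4
tcp_pos: [0.3858, -0.2028, 0.2152]
tcp_rot: [0.0, 0.736, -0.677, 0.0]
contact_force: [0.2, 0.6, -0.1]
gripper_width: 0.527
```

```bash
python3 -c "
from crop import *
crop(r.camera('side'),140,110,300,290,3,'s18.png');crop(r.camera('top'),165,115,350,240,4,'t18.png')"; python3 go.py R 180 0 0 .2
```

```text
t36.5 tcp [ 0.3859 -0.2013  0.2151] psi -175.1 tilt [-0.001  0.    -1.   ] w 0.345 F [ 0.2  0.8 -0.9] q1,q6 [-6. 11.]
target [0.5478 0.0305 0.2   ] turn -0.05 shift now(cm) [-21.7  -18.12   1.51] after turn [-21.68 -18.14   1.51]
```

View pics/s18.png

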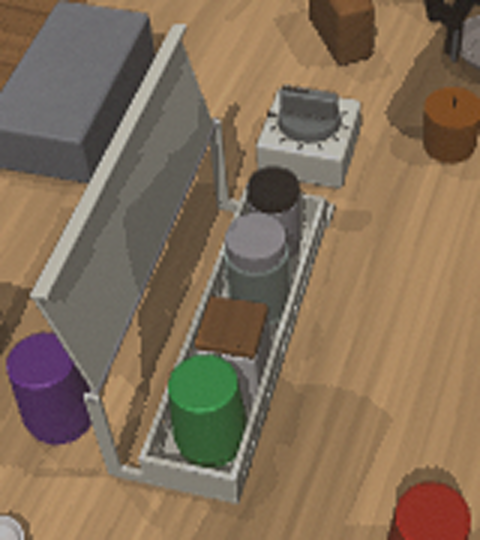

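View pics/t18.png

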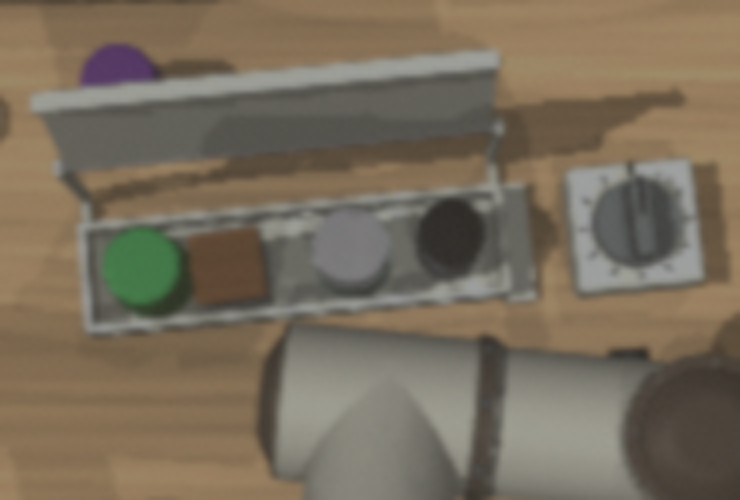

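All four stand in the pocket. The tin has slid about 15 mm toward the cups, so it was either knocked or nudged. I'll check heights and tilt before folding.

Run:
```python
from crop import *
t=r.camera("top");s=r.camera("side")
crop(s,170,150,255,280,6,"s19.png" )
im=cv2.imread("pics/s19.png");print(im.shape);cv2.imwrite("pics/s19.png",cv2.resize(im,None,fx=.76,fy=.76))
R=np.array([.54784,.03047]);a=.0867;M=np.array([[np.cos(a),np.sin(a)],[-np.sin(a),np.cos(a)]])
for n,p,q,h in[("cups",(143,268),(206,382),.102),("tin",(229,265),(233,327),.101),("jar",(351,248),(257,241),.111),("can",(451,237),(274,190),.1005)]:
    p=(164.6+p[0]/4,114.6+p[1]/4);q=(139.7+q[0]/3,109.7+q[1]/3)
    x,g=tri(t,p,s,q);print(n,np.round(x,3),round(g,4),"rack tri",np.round(M@(x[:2]-R),3),"top",np.round(M@(atz(t,*p,h)[:2]-R),3))
```

```text
(780, 510, 3)
cups [0.534 0.143 0.098] 0.0007 rack tri [-0.004  0.113] top [-0.004  0.113]
tin [0.537 0.078 0.091] 0.0018 rack tri [-0.007  0.048] top [-0.008  0.048]
jar [ 0.548 -0.015  0.101] 0.0006 rack tri [-0.004 -0.046] top [-0.005 -0.046]
can [ 0.558 -0.092  0.09 ] 0.0013 rack tri [-0.    -0.123] top [-0.002 -0.122]
```

View pics/s19.png

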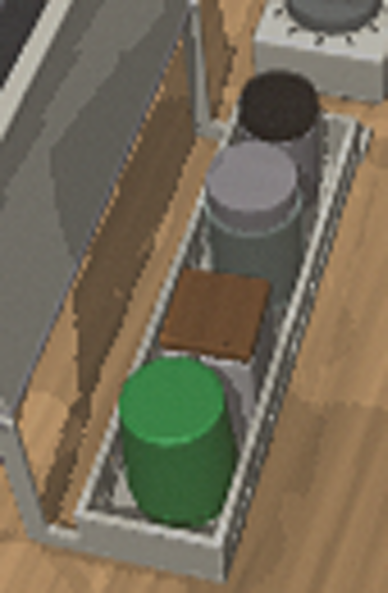

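The heights agree with everything standing on the floor. Next I'll close the gripper, go up over the flap and behind it.

```bash
python3 go.py R 180 .16 0 .33
```

```text
t36.6 tcp [ 0.3862 -0.2006  0.2152] psi -175.0 tilt [-0.  0. -1.] w 0.165 F [ 0.1 -0.6 -0.8] q1,q6 [-6. 11.]
target [0.7072 0.0443 0.33  ] turn 0.05 shift now(cm) [-21.6  -34.12 -11.49] after turn [-21.63 -34.11 -11.49]
```

Emit:
step_arm(
  deltas=[
    [[0,0,0,-4,0],[0,0,0,-4,0],[0,0,0,-3.5,0],[0,-2.4,-3.8,0,0],[0,-2.4,-3.8,0,0],[0,-2.4,-3.8,0,0],[0,-2.4,-3.8,0,0],[0,-2.4,-3.8,0,0],[0,-2.4,-3.8,0,0],[0,-2.4,-3.8,0,0],[0,-2.4,-3.8,0,0],[0,-2.4,-3.8,0,0],[0,0,0,0,0],[0,0,0,0,0]],
  ],
)

```text
t: 38.35
tcp_pos: [0.7078, 0.0446, 0.3298]
tcp_rot: [0.001, 0.738, -0.675, -0.0]
contact_force: [-0.4, -0.4, 0.2]
gripper_width: -0.003
```

```bash
python3 -c "
from h import *
snap('side','s20.png',1.5);snap('top','t20.png',1.2)"; python3 go.py R 180 .16 0 .2
```

```text
t38.5 tcp [0.7075 0.0435 0.3311] psi -175.0 tilt [ 0.001 -0.    -1.   ] w -0.001 F [-0.9 -0.6  0.8] q1,q6 [ 17. -12.]
target [0.7072 0.0443 0.2   ] turn 0.02 shift now(cm) [-0.09  0.03 13.11] after turn [-0.09  0.03 13.11]
```

View pics/s20.png

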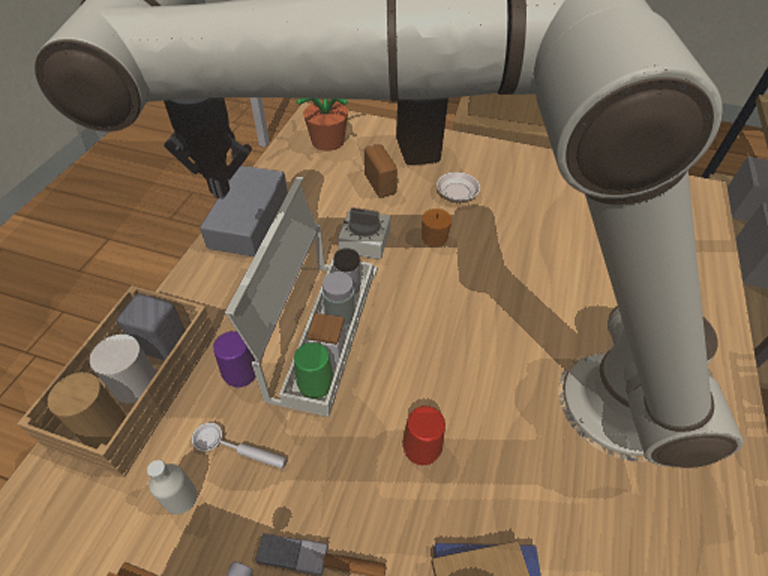

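View pics/t20.png

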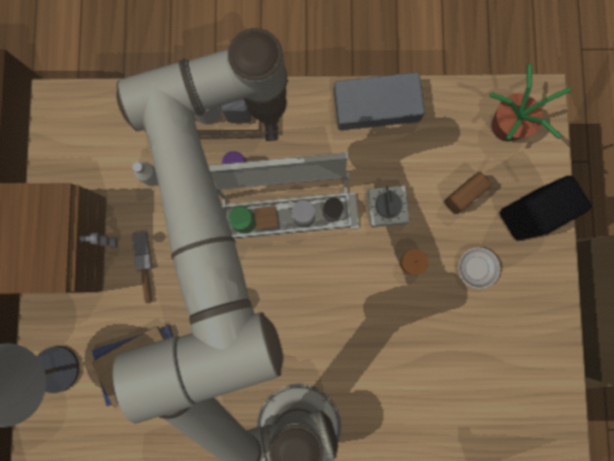

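Emit:
step_arm(
  deltas=[
    [[0,0,0,4,0],[0,0,0,4,0],[0,0,0,3,0],[0,0,0,0,0],[0,0,2,0,0],[0,0,2,0,0],[0,0,1.5,0,0],[0,0,1.5,0,0],[0,0,0,0,0]],
  ],
)

```text
t: 39.58
tcp_pos: [0.6387, 0.0373, 0.2238]
tcp_rot: [-0.002, 0.737, -0.676, 0.002]
contact_force: [0.3, 0.2, 0.4]
gripper_width: -0.001
```

```bash
python3 -c "
from crop import *
crop(r.camera('side'),100,60,300,280,3,'s21.png')"; python3 go.py R 180 .0895 0 .22
```

```text
t39.6 tcp [0.639  0.0373 0.2229] psi -175.0 tilt [ 0.004  0.001 -1.   ] w 0.003 F [ 0.8 -0.   0.1] q1,q6 [ 18. -13.]
target [0.637  0.0382 0.22  ] turn -0.00 shift now(cm) [-0.11  0.19  0.29] after turn [-0.11  0.19  0.29]
```

View pics/s21.png

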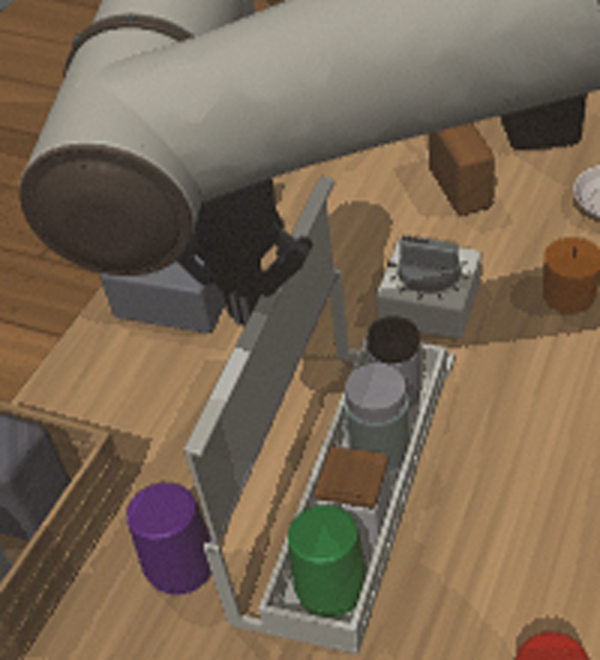

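The finger is behind the flap and the flap is already moving toward upright. I'll continue along the arc.

Emit:
step_arm(
  deltas=[
    [[0,0,1,0.3,0],[0,0,1.3,0.2,0],[0,0,1.3,0.4,0],[0,0,1.2,0.6,0],[0,0,1,0.8,0],[0,0,1,0.9,0],[0,0,0.8,1.1,0],[0,0,0.7,1.1,0],[0,0,0,0,0]],
  ],
)

```text
t: 40.75
tcp_pos: [0.5543, 0.03, 0.1647]
tcp_rot: [0.001, 0.737, -0.676, -0.001]
contact_force: [0.9, 1.6, 0.1]
gripper_width: 0.0
```

```bash
python3 -c "
from crop import *
crop(r.camera('side'),100,60,300,280,3,'s22.png')"; python3 go.py R 180 -.0035 0 .133
```

```text
t40.8 tcp [0.5551 0.0301 0.1654] psi -175.0 tilt [-0.002 -0.001 -1.   ] w -0.002 F [ 0.6 -0.8  0.1] q1,q6 [ 20. -15.]
target [0.5444 0.0302 0.133 ] turn -0.00 shift now(cm) [-0.1   1.06  3.24] after turn [-0.1   1.06  3.24]
```

View pics/s22.png

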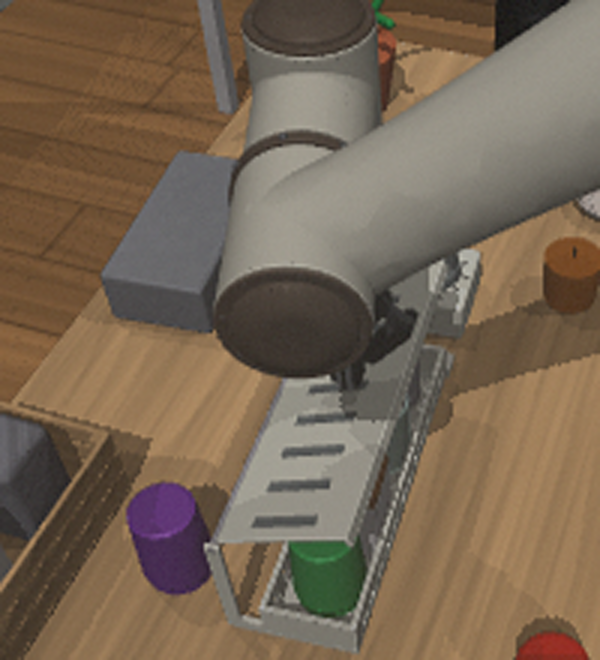

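Emit:
step_arm(
  deltas=[
    [[0,0,0.5,1,0],[0,0,0.4,1,0],[0,0,0.2,0.8,0],[0,0,0,0.4,0],[0,0,0,0,0],[0,0,0,0,0]],
  ],
)

```text
t: 41.55
tcp_pos: [0.5448, 0.0293, 0.1343]
tcp_rot: [0.0, 0.737, -0.676, -0.0]
contact_force: [-0.1, -0.4, 0.8]
gripper_width: -0.002
```

```bash
python3 -c "
from crop import *
crop(r.camera('side'),100,60,300,280,3,'s23.png')"; python3 go.py R 180 -.0035 0 .133
```

```text
t41.6 tcp [0.5449 0.0294 0.1344] psi -175.0 tilt [ 0.  0. -1.] w 0.004 F [ 0.1 -0.8 -0.6] q1,q6 [ 20. -15.]
target [0.5444 0.0302 0.133 ] turn -0.00 shift now(cm) [-0.08  0.04  0.14] after turn [-0.08  0.04  0.14]
```

View pics/s23.png

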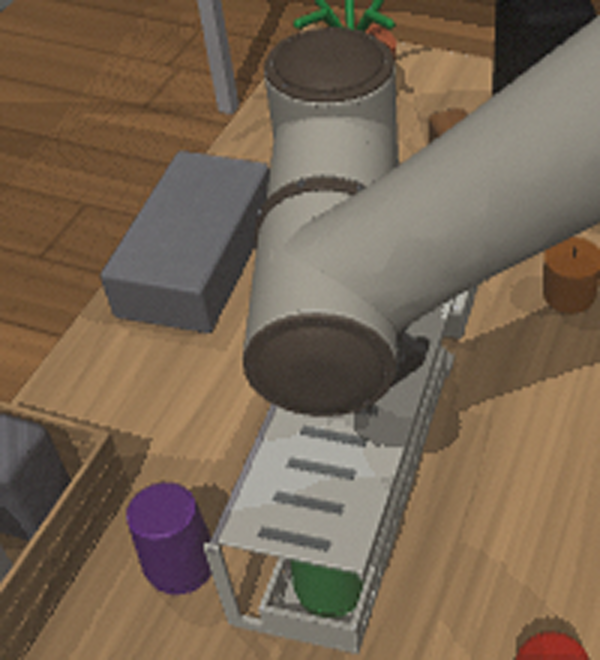

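Emit:
step_arm(
  deltas=[
    [[0,0,0.3,0.2,0],[0,0,0,0.2,0],[0,0,0,0,0]],
  ],
)

```text
t: 41.98
tcp_pos: [0.5423, 0.0292, 0.1325]
tcp_rot: [-0.001, 0.737, -0.675, 0.001]
contact_force: [-3.2, 1.1, 10.5]
gripper_width: 0.001
```

Emit:
step_arm(
  deltas=[
    [[0,0,0,0.2,0],[0,0,0,0,0],[0,0,0,0,0]],
  ],
)

```text
t: 42.35
tcp_pos: [0.5424, 0.0292, 0.1324]
tcp_rot: [-0.001, 0.738, -0.675, 0.001]
contact_force: [-6.8, 1.7, 20.0]
gripper_width: 0.001
```

Emit:
step_arm(
  deltas=[
    [[0,0,0,-2,0],[0,0,0,-4,0],[0,0,0,-4,0],[4,0,0,-3,-9],[4,0,0,0,-9],[4,0,0,0,-9],[4,0,0,0,-9],[4,0,0,0,-9],[4,0,0,0,-9],[4,0,0,0,-9],[4,0,0,0,-9],[4,0,0,0,-9],[4,0,0,0,-9],[4,0,0,0,0]],
  ],
)

```text
t: 44.1
tcp_pos: [0.5415, 0.029, 0.2581]
tcp_rot: [-0.0, 0.999, 0.042, -0.0]
contact_force: [0.2, 0.4, 0.4]
gripper_width: 0.47
```

```bash
python3 go.py R 270 0 -.272 .25
```

```text
t44.1 tcp [0.5415 0.029  0.2581] psi -85.1 tilt [-0.  0. -1.] w 0.470 F [0.2 0.4 0.4] q1,q6 [20. 75.]
target [ 0.5714 -0.2405  0.25  ] turn -0.11 shift now(cm) [ 0.7  27.11  0.81] after turn [ 0.65 27.11  0.81]
```

Emit:
step_arm(
  deltas=[
    [[4,-3.6,4.5,0,0],[4,-3.6,4.5,0,0],[4,-3.6,4.5,0,0],[4,-3.6,4.5,0,0],[4,-3.6,4.5,0,0],[4,0,4.5,0,0],[4,0,0,0,0],[4,0,0,0,0]],
  ],
)

```text
t: 45.1
tcp_pos: [0.3855, -0.2553, 0.2581]
tcp_rot: [-0.0, 0.999, 0.042, -0.0]
contact_force: [-0.2, 0.1, 0.5]
gripper_width: 0.466
```

```bash
python3 go.py R 270 0 -.272 .12; python3 -c "
from crop import *
crop(r.camera('side'),130,110,300,290,4,'s24.png');crop(r.camera('top'),165,115,350,240,4,'t24.png')"
```

```text
t45.1 tcp [ 0.3855 -0.2553  0.2581] psi -85.2 tilt [-0.001  0.    -1.   ] w 0.466 F [-0.2  0.1  0.5] q1,q6 [-13. 108.]
target [ 0.5714 -0.2405  0.12  ] turn -0.13 shift now(cm) [18.65  0.1  13.8 ] after turn [18.65  0.14 13.8 ]
```

View pics/s24.png

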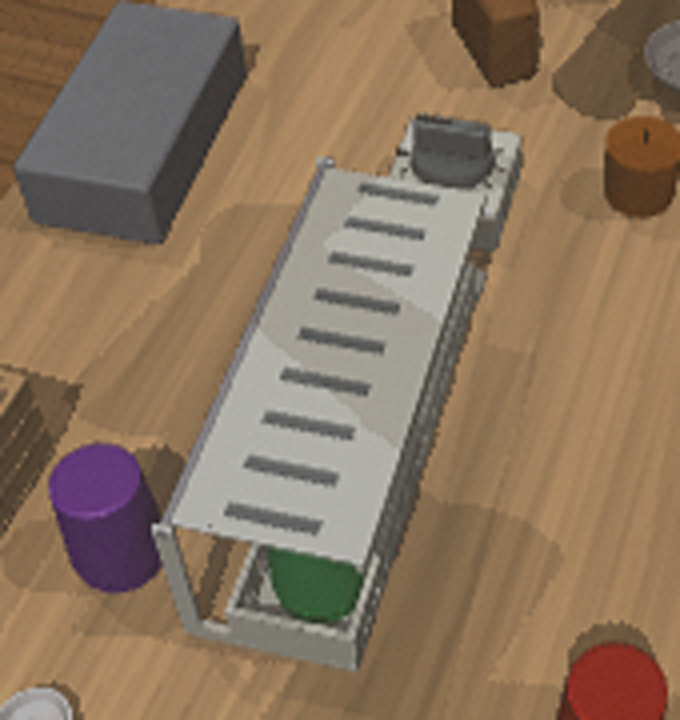

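View pics/t24.png

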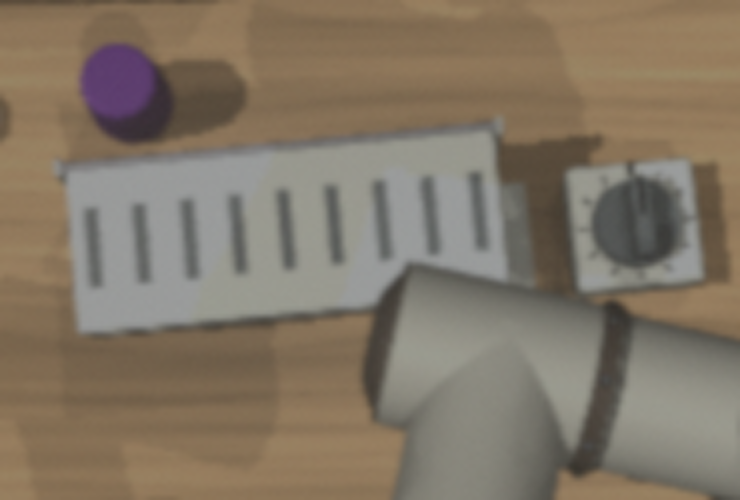

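The flap is level over the pocket. Now a close look at the dial.

```bash
python3 -c "
from crop import *
t=r.camera('top')
crop(t,300,148,348,196,12,'t25.png');crop(r.camera('side'),222,130,268,185,11,'s25.png')
R=np.array([.54784,.03047]);a=.0867
c,s=np.cos(a),np.sin(a)
for h in(.063,.093):
  for x in(-.031,0,.031,.045): print(h,x,proj(t,np.r_[R+[c*x+s*.272,s*x-c*.272],h]))"
```

```text
0.063 -0.031 [325.68987675 180.16068046]
0.063 0 [324.58326041 170.37506034]
0.063 0.031 [323.48230667 160.63951349]
0.063 0.045 [322.98694622 156.25912527]
0.093 -0.031 [327.07310284 178.83992395]
0.093 0 [325.93898419 168.84661847]
0.093 0.031 [324.81079374 158.90554948]
0.093 0.045 [324.30321911 154.43304713]
```

View pics/t25.png

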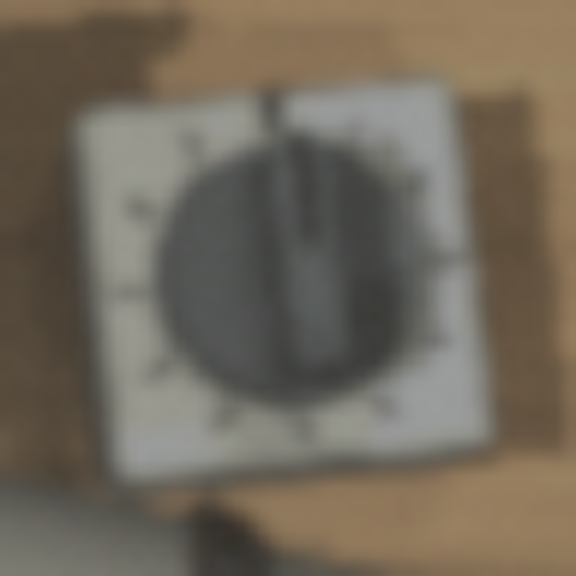

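View pics/s25.png

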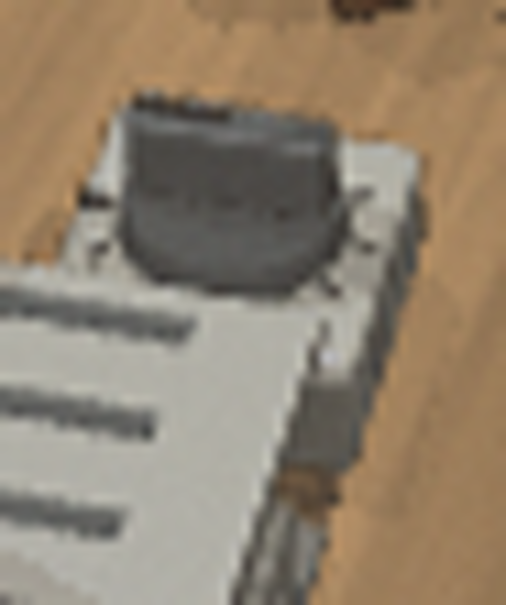

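Emit:
step_arm(
  deltas=[
    [[5,3,0,0,0],[5,4,0,0,0],[5,4,0,0,0],[5,4,0.1,0,0],[5,3.6,0,0,0],[5,0,0,3,0],[5,0,0,4,0],[5,0,0,4,0],[5,0,0,2.8,0],[5,0,0,0,0],[5,0,0,0,0]],
  ],
)

```text
t: 46.68
tcp_pos: [0.5724, -0.2402, 0.1218]
tcp_rot: [0.001, 0.999, 0.044, 0.001]
contact_force: [1.1, 0.5, 0.2]
gripper_width: 0.58
```

```bash
python3 go.py R 270 0 -.272 .070; python3 -c "
from crop import *
crop(r.camera('side'),190,90,310,220,5,'s26.png')"
```

```text
t46.7 tcp [ 0.5724 -0.2402  0.1218] psi -85.0 tilt [ 0.002 -0.001 -1.   ] w 0.580 F [1.1 0.5 0.2] q1,q6 [ -8. 103.]
target [ 0.5714 -0.2405  0.07  ] turn 0.07 shift now(cm) [-0.11  0.02  5.18] after turn [-0.11  0.02  5.18]
```

View pics/s26.png

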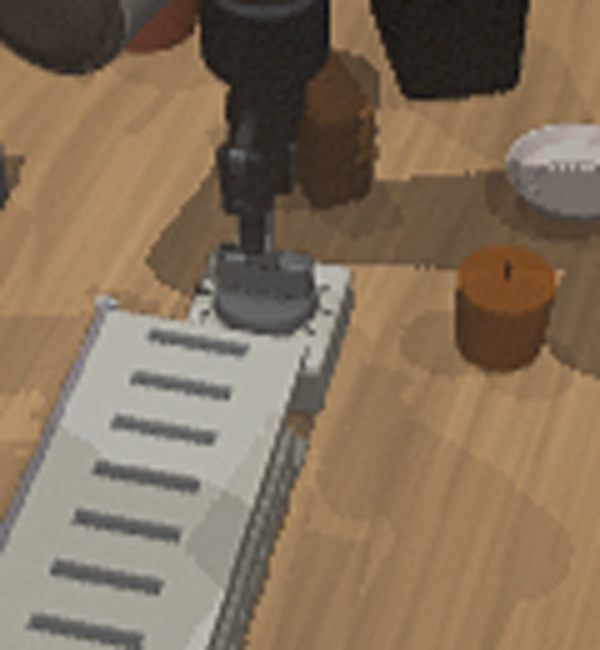

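Emit:
step_arm(
  deltas=[
    [[5,-0.1,0,1.5,0],[5,0,0,2,0],[5,0,0,1.6,0],[5,0,0,0,0],[5,0,0,0,0],[0.5,0,0,0,0],[0.5,0,0,0,0],[0.5,0,0,0,0],[0.5,0,0,0,0],[0.5,0,0,0,0],[0.5,0,0,0,0]],
  ],
)

```text
t: 48.1
tcp_pos: [0.5707, -0.2406, 0.0702]
tcp_rot: [0.0, 0.999, 0.043, 0.001]
contact_force: [-1.0, 0.5, 5.3]
gripper_width: 0.172
```

Emit:
step_arm(
  deltas=[
    [[0.5,0,0,0,4],[0.5,0,0,0,7],[0.5,0,0,0,9],[0.5,0,0,0,9],[0.5,0,0,0,9],[0.5,0,0,0,9],[0.5,0,0,0,9],[0.5,0,0,0,9],[0.5,0,0,0,9],[0.5,0,0,0,9],[0.5,0,0,0,7],[0.5,0,0,0,0],[0.5,0,0,0,0]],
  ],
)

```text
t: 49.72
tcp_pos: [0.5733, -0.2376, 0.0702]
tcp_rot: [-0.003, 0.738, -0.675, 0.002]
contact_force: [3.2, 11.1, 4.5]
gripper_width: 0.175
```

```bash
python3 go.py R 90 0 -.272 .070; python3 -c "
from crop import *
crop(r.camera('side'),190,90,310,220,5,'s27.png')"
```

```text
t49.7 tcp [ 0.5733 -0.2376  0.0702] psi -175.0 tilt [ 0.006  0.002 -1.   ] w 0.175 F [ 3.2 11.1  4.5] q1,q6 [-8. 13.]
target [ 0.5714 -0.2405  0.07  ] turn 90.07 shift now(cm) [0.27 0.21 0.02] after turn [ 0.21 -0.27  0.02]
```

View pics/s27.png

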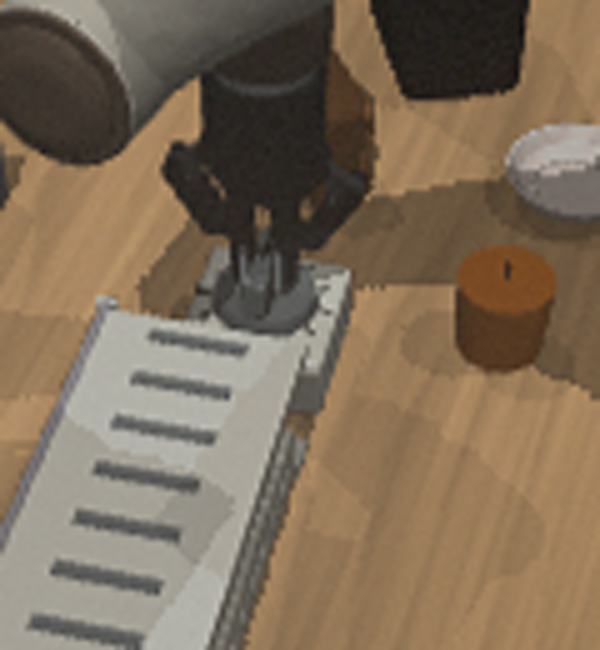

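Emit:
step_arm(
  deltas=[
    [[0.5,-0.2,0,0,4],[0.5,0,0,0,7],[0.5,0,0,0,9],[0.5,0,0,0,9],[0.5,0,0,0,9],[0.5,0,0,0,9],[0.5,0,0,0,9],[0.5,0,0,0,9],[0.5,0,0,0,9],[0.5,0,0,0,9],[0.5,0,0,0,7],[0.5,0,0,0,0],[0.5,0,0,0,0]],
  ],
)

```text
t: 51.4
tcp_pos: [0.5765, -0.2401, 0.0702]
tcp_rot: [0.007, -0.044, 0.999, -0.002]
contact_force: [12.3, -5.2, -5.2]
gripper_width: 0.174
```

```bash
python3 go.py R 90 0 -.272 .070
```

```text
t51.4 tcp [ 0.5765 -0.2401  0.0702] psi 95.1 tilt [ 0.014 -0.004 -1.   ] w 0.174 F [12.3 -5.2 -5.2] q1,q6 [ -8. -77.]
target [ 0.5714 -0.2405  0.07  ] turn 0.09 shift now(cm) [0.51 0.   0.02] after turn [ 0.51 -0.    0.02]
```

Emit:
step_arm(
  deltas=[
    [[5,0,0,0,0],[5,0,0,0,0],[5,0,0,0,0],[5,0,0,0,0],[5,0,0,-3,0],[5,0,0,-5,0],[5,0,0,-5,0],[5,0,0,-5,0],[5,4,0,0,0],[5,4,0,0,0],[5,4,0,0,0],[5,4,0,0,0],[5,3,0,0,0],[5,0,0,0,0]],
  ],
)

```text
t: 53.15
tcp_pos: [0.3789, -0.2549, 0.2499]
tcp_rot: [0.0, -0.043, 0.999, -0.0]
contact_force: [1.1, -0.8, -0.3]
gripper_width: 0.587
```

```bash
python3 -c "
from crop import *
print(r.get_state()['tcp_pos'])
t=r.camera('top');s=r.camera('side')
crop(t,300,148,348,196,12,'t28.png');crop(s,222,130,268,185,11,'s28.png');snap('side','s29.png',1.5);snap('top','t29.png',1.5)"
```

```text
[ 0.37887078 -0.25489042  0.2498554 ]
```

View pics/t28.png

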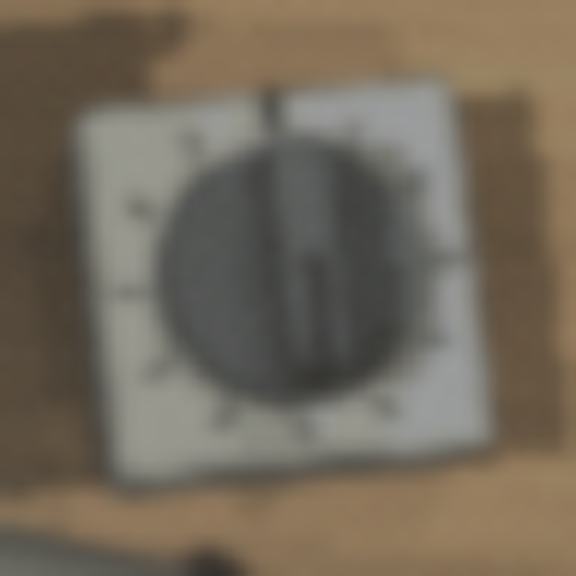

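View pics/s28.png

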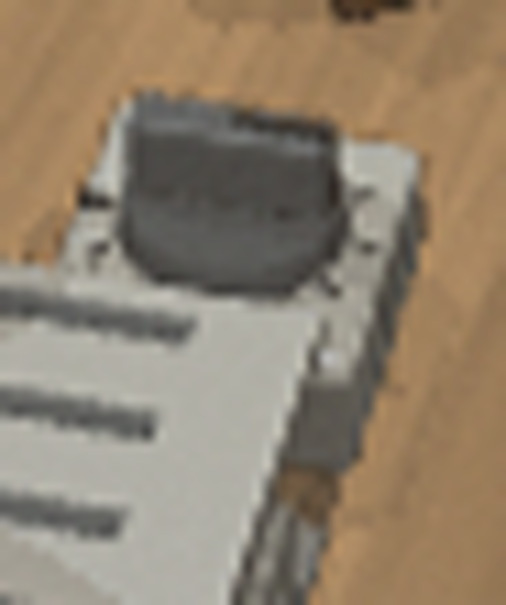

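View pics/s29.png

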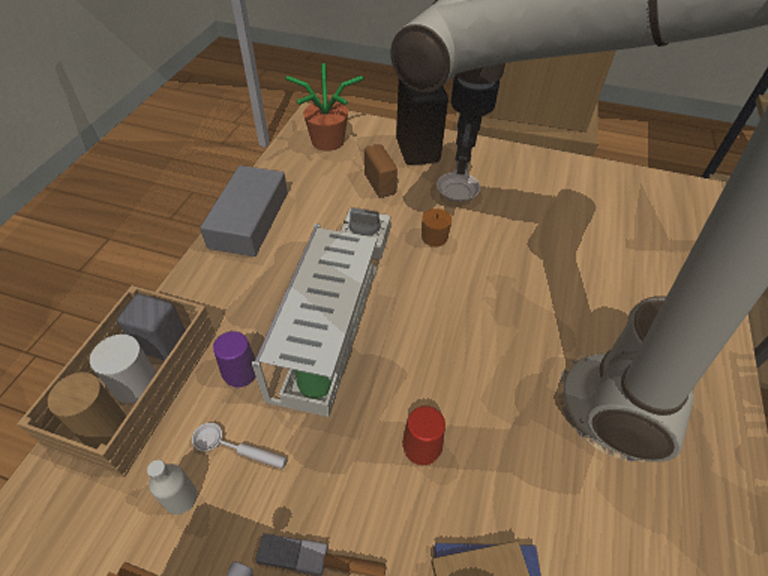

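View pics/t29.png

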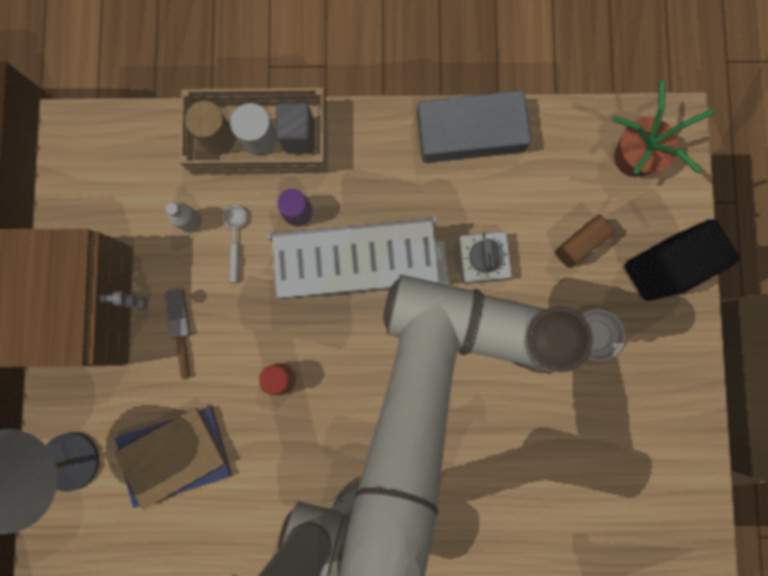

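The pointer lies opposite the long mark (crop (315,300), long mark at (270,105)). The flap is level, the bystanders are where they were, and the arm is clear of everything.

```bash
python3 -c "
from h import *
print(r.job_done())"
```

```text
the job is handed in; nothing more can be done
None
```

I packed all four coffee things, folded the flap down and turned the dial to June, then handed the job in at about 53 s. `job_done` gave no verdict.

- **Packing:** The canister, jar, tin and green cups stand upright side by side in the pocket. There was no pot out on the dresser. The red and purple cups were not touched.
- **Flap:** I pushed it down to its stop, where it took 20 N with no further movement. The pictures show it level over the pocket.
- **Dial:** It started at the long mark. I turned it 180° clockwise and let go, and its pointer now lies directly across from the long mark, at the sixth click.
- **Other things on the dresser:** They are in the same places in the before and after pictures, and the arm was clear of everything at the end.

**Disagreements:**
- The tin sat about 15 mm along the pocket from where I set it. It was either knocked or nudged, but it was upright and between the walls before I closed the flap.
- My two-camera height estimates read 4–10 mm low for tops of things in the pocket and mostly low for things on the dresser. I relied on the contact forces when setting things down (2–10 N) to confirm they were on the floor.
- Once the flap was down I could only see the cups under it, so I could not check the other three again.

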